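# Hang the nesting measuring cups on their keeper hook

## Task

Put the three dry measuring cups from the chopping board away on the one hook of the stand: the smallest first, then the medium one over it, then the large one over both, mouths towards the stand's upright, so that each cup swallows the one before. Push each handle along the hook past the sprung catch until you feel it fully home, without forcing the light hook, let go of it before you fetch the next, and finish with all three hanging freely, handles flat together and the catch sprung up in front of them. Leave the other things on the counter where they are.

Things in the scene. Friction and masses are not known exactly. Their poses are not given: they have to be found in the camera images.
- stand: Fixed counter-top stand: wooden foot 110 x 110 x 12 mm, steel upright 16 mm thick 36 mm behind the origin (+x), with a hook: a level steel pin 6 mm thick, its axis 180 mm above the origin, pointing along the stand's -x (towards the robot within 0.25 rad) at y = 0. Origin: centre of the foot's underside. The hook is light: never load it with more than 22 N.
- stand_hook (a point): Point of the stand on the pin's axis (2 mm behind the stand's origin). A back strip, 10 mm wide, 7 mm above to 75 mm below the axis, stops the handles. Strip and pin are clamped at a reach that differs each time and is not measured: the strip's front face is 0 to 24 mm before this point (stand -x). The pin sticks out 51 mm from that face, the last 9 mm a cone.
- keeper (a joint): Sprung catch on top of the pin, rad: 0 up, 0.35 pressed level. Its ramp starts 36 mm before the strip's face and rises rearwards to a step 14.5 mm before the face, 7 mm above the pin's axis. An eye pushed along the pin presses it down (3 to 8 N of push); it snaps up behind the handle. Three handles lying close fill 12 of the 14.5 mm.
- cup_small: Smallest of three alike square steel measuring cups. Flat handle 4 mm thick, 18 mm wide, ending in an eye, a 10 mm round hole. Origin: centre of the eye, on the handle's rear face = plane of the bowl's mouth. z along the handle away from the bowl (up), x out of the mouth, y across the handle. Handle's end 9 mm above the origin, its flat sides run down to the bowl's top wall at -78 mm. About 70 g.
- cup_small_mouth (a point): Centre of that cup's mouth, 95 mm below the eye. Bowl 34 mm square outside, 26 mm deep towards the cup's -x, wall 2 mm. At the start the cup stands on the bowl's flat side on the board, handle straight up, mouth away from the robot.
- cup_medium: Middle one of three alike square steel measuring cups. Flat handle 4 mm thick, 26 mm wide, ending in an eye, a 10 mm round hole. Origin: centre of the eye, on the handle's rear face = plane of the bowl's mouth. z along the handle away from the bowl (up), x out of the mouth, y across the handle. Handle's end 13 mm above the origin, its flat sides run down to the bowl's top wall at -69 mm. About 100 g.
- cup_medium_mouth (a point): Centre of that cup's mouth, 95 mm below the eye. Bowl 52 mm square outside, 31 mm deep towards the cup's -x, wall 2 mm. At the start the cup stands on the bowl's flat side on the board, handle straight up, mouth away from the robot.
- cup_large: Largest of three alike square steel measuring cups. Flat handle 4 mm thick, 34 mm wide, ending in an eye, a 10 mm round hole. Origin: centre of the eye, on the handle's rear face = plane of the bowl's mouth. z along the handle away from the bowl (up), x out of the mouth, y across the handle. Handle's end 17 mm above the origin, its flat sides run down to the bowl's top wall at -59 mm. About 140 g.
- cup_large_mouth (a point): Centre of that cup's mouth, 95 mm below the eye. Bowl 72 mm square outside, 36 mm deep towards the cup's -x, wall 2 mm. At the start the cup stands on the bowl's flat side on the board, handle straight up, mouth away from the robot.
- board: Wooden chopping board, 310 x 240 x 21 mm, fixed; origin: centre of its underside, its x axis along the long side. The cups stand on it in a row along its long side, about 100 mm apart, in any order.
- lemon: Loose lemon, 78 x 55 x 56 mm, on the board behind the cups; bystander. Origin: its underside.
- teaspoon: Loose teaspoon, 132 mm long, 9 mm high, lying between board and stand; bystander.
- garlic: Loose garlic bulb, 60 mm, left of the stand; bystander.
- tin: Loose flat food tin, 86 mm across, 40 mm high, left of the stand; bystander.
- salt: Loose small pale salt shaker, 18 mm across and 40 mm high, between board and stand; bystander.
- jar: Loose glass jar with a grey lid, 59 mm across, 89 mm high, right of the board; bystander.

How it is judged (in metres and radians):
On the way, in this order (a step that is already met when the one before it is completed fails the run):
1. the smallest cup hangs behind the raised catch, let go (x of cup_small in the frame of stand between -0.0335 and 0.005 m and y of cup_small in the frame of stand between -0.005 and 0.005 m and z of cup_small in the frame of stand between 0.172 and 0.184 m and angle between cup_small's own z axis and vertical below 0.12 rad and angle between the x axis of cup_small and the x axis of stand, either way round below 0.2 rad and value of joint keeper below 0.06 rad and contact force between the fingers and cup_small below 0.1 N), for 0.2 s.
2. the medium cup hangs over the smallest, both behind the raised catch, let go (x of cup_small in the frame of stand between -0.03 and 0.005 m and y of cup_small in the frame of stand between -0.005 and 0.005 m and z of cup_small in the frame of stand between 0.172 and 0.184 m and angle between each of cup_small, cup_medium's own z axis and vertical below 0.12 rad and angle between the x axis of each of cup_small, cup_medium and the x axis of stand, either way round below 0.2 rad and x of cup_medium in the frame of stand between -0.0345 and 0.001 m and y of cup_medium in the frame of stand between -0.005 and 0.005 m and z of cup_medium in the frame of stand between 0.172 and 0.184 m and x of cup_medium in the frame of cup_small below -0.0025 m and value of joint keeper below 0.06 rad and contact force between the fingers and cup_medium below 0.1 N), for 0.2 s.
3. the large cup hangs over both, all behind the raised catch, let go (x of cup_large in the frame of stand between -0.0345 and -0.003 m and y of cup_large in the frame of stand between -0.005 and 0.005 m and z of cup_large in the frame of stand between 0.172 and 0.184 m and angle between cup_large's own z axis and vertical below 0.12 rad and angle between the x axis of cup_large and the x axis of stand, either way round below 0.2 rad and x of cup_medium in the frame of cup_small between -0.0068 and -0.0025 m and x of cup_large in the frame of cup_medium between -0.0068 and -0.0025 m and value of joint keeper below 0.06 rad and contact force between the fingers and cup_large below 0.1 N), for 0.2 s.
At the end, for the whole second after the job is handed in: Small, medium, large cup hang at rest on the hook from the strip outwards: eyes within 5 mm sideways and 172 to 184 mm above the stand's origin, upright within 0.12 rad, facing along the hook within 0.2 rad, each handle 2.5 to 6.8 mm before the last, catch up (under 0.06 rad) (x of cup_small in the frame of stand between -0.0265 and 0.005 m and y of cup_small in the frame of stand between -0.005 and 0.005 m and z of cup_small in the frame of stand between 0.172 and 0.184 m and angle between each of cup_small, cup_medium, cup_large's own z axis and vertical below 0.12 rad and angle between the x axis of each of cup_small, cup_medium, cup_large and the x axis of stand, either way round below 0.2 rad and x of cup_medium in the frame of stand between -0.0305 and 0.001 m and y of cup_medium in the frame of stand between -0.005 and 0.005 m and z of cup_medium in the frame of stand between 0.172 and 0.184 m and x of cup_large in the frame of stand between -0.0345 and -0.003 m and y of cup_large in the frame of stand between -0.005 and 0.005 m and z of cup_large in the frame of stand between 0.172 and 0.184 m and x of cup_medium in the frame of cup_small between -0.0068 and -0.0025 m and x of cup_large in the frame of cup_medium between -0.0068 and -0.0025 m and value of joint keeper below 0.06 rad and linear speed of each of cup_small, cup_medium, cup_large below 0.03 m/s); the robot touches nothing.
It fails at once if the hook or its stand is loaded with more than 22 N (contact force between stand and anything else above 22 N).
It fails at once if a bystander (lemon, teaspoon, garlic, tin, salt shaker, jar) is shifted more than 30 mm (distance of any of lemon, teaspoon, garlic, tin, salt, jar from where it was at the start of the episode above 0.03 m).
It also fails if it takes over 72 s, if anything falls off the work surface, if the arm or the gripper's body presses on something with over 40 N, if the wrist force passes 120 N, or if a joint passes its speed limit or range.

## Robot

A 6-joint arm with a two-finger parallel gripper is mounted at the origin on a cart in front of the work surface, level with it; the furniture and walls round the work are solid. World frame = base frame: x ahead of the robot, y to its left, z up, the work surface at z = 0. Lengths are in mm, angles in rad, forces in N, time in s.
With the tool pointing down it reaches from about 400 to 925 mm from the base axis. Payload 12.5 kg.
Tool frame: the origin (TCP) lies at the very end of the fingers, on their centre line; the grasp point (between the pads) lies grip_depth behind it (grip_depth is the distance from the TCP to the grasp point, in mm); z points along the fingers, y is the line along which they close (so a half turn about z gives the same grasp; the last joint's range is limited). The gripper opens to 95 mm and grips with 3 to 60 N. Pads are 20 mm wide; open, the fingers measure 119 mm over their backs; the gripper's body (75 mm by 180 mm) begins 59 mm behind the grasp point.
Start: joints at [1.093, 0.491, 1.559, -0, 1.092, -0.106], TCP at [227.043, 582.321, 214.661] pointing down, gripper open.
Joint ranges: [-3.1, 3.1], [-0.84, 2.19], [0.05, 2.79], [-1.13, 4.28], [0.06, 2.93], [-2.69, 2.69]. Speed limits (rad/s): [2.22, 2.22, 2.79, 3.14, 3.14, 3.14].

## Interface

Orientations are given as [roll, pitch, yaw] about the fixed x, y, z axes, in that order (R = Rz(yaw) Ry(pitch) Rx(roll)).
In Python, from cell import state, read_camera, job_done, grip_depth gives the robot as it stands.
- The arm moves only by the tool drive_tool, never from a script. Its argument "targets" is a list of rows, each an object with "jaw": the opening, from 0 (shut) to 1 (fully open); "travel": the shift along the tool's x, y, z in m, a list of three; "twist": the turn about the tool's z in rad. In form: [{"jaw": jaw, "travel": [tx, ty, tz], "twist": twist}, ...]. A call has 1 to 8 rows; each row is the pose to reach, as a shift and turn from the pose commanded when the call began, along the tool's axes at that moment; what a row does not reach only later rows make up. A row lasts 1/12 s, in which the tool goes at most 41.7 mm and 7.16 degrees, less where a joint would pass 70% of its speed; a pose out of reach is approached as far as the arm can. A call with a gripper value outside its range is refused whole. The fingers move at their own pace and stop on an object; the grip force is fixed at half the most. Time passes only in rows, so rows that repeat a pose let the fingers close. It gives the time, the measured TCP pose, the force, the opening and the grip force at its end, in the units of the state.
- state(): the state, without advancing time (a new reading comes with each control period).
- read_camera(name): name is "side" or "top"; returns a dict with "frame" (384x512x3 uint8, red, green, blue), "fx", "fy", "cx", "cy" (pixels), "k1" (the pictures are not rectified: a ray, as slopes to the right and down, at radius r is drawn at 1 + k1 r^2 times it, then the intrinsics apply), "R" (3x3) and "t" (3): a world point X has camera coordinates R X + t. Camera axes: x right, y down, z forward; pixel columns grow to the right and rows downward; lengths in mm; the calibration is good to about 2 mm. A picture is of the moment at which its call begins. There is no depth.
- job_done(): hands the job in; it is judged then, once.
The state is a dict: "t": time; "joints": joint angles; "qvel": joint speeds; "tau": joint torques, N m; "eef_pos": TCP position; "tcp_rot": TCP orientation; "ft_force": force on the tool from outside, world axes, zero at the start; "moment": the same for the moment, N m; "opening": opening from 0.0 (shut) to 1.0 (fully open); "grip_force": force on a finger pad.
Only numpy, scipy, OpenCV 4.12 (cv2) and the standard library are available. Lean on these libraries where they do the work, as an engineer would, in place of code of your own. Each camera call takes 0.05 s, during which the arm holds its last target. There are 200 camera calls.

## Working session

There is one attempt and no reset: what is moved stays moved. The work goes in short steps, Python scripts to look and compute and a tool call to move; the robot and the scene stay as the last step left them, time stands still between calls to the robot, and variables do not carry over. Pictures are saved under pics/ and viewed, at most 10 in all, crops included, and the job is handed in when it is done.

Besides the shell and the picture viewer there is one more tool, called after "Call:" by a JSON object that holds its "op" and its "data", one argument or row to a line. drive_tool: Moves the arm, as the interface text tells. Its arguments: {"type":"object","properties":{"targets":{"type":"array"}},"required":["targets"]}

```bash
ls; mkdir -p pics
python3 - <<'E'
from cell import state, read_camera, grip_depth
import cv2,numpy as np
print(state(),grip_depth)
for n in("side","top"):
    d=read_camera(n); cv2.imwrite(f"pics/{n}0.png",d["frame"][:,:,::-1]); np.save(n,d["frame"])
    print(n,{k:v for k,v in d.items() if k!="frame"}, -np.array(d["R"]).T@np.array(d["t"]))
E
```

```text
pics
{'t': 0.0, 'joints': array([ 1.09339544e+00,  4.91555480e-01,  1.55946788e+00,  3.73094984e-06,
        1.09165358e+00, -1.05567376e-01]), 'qvel': array([-9.39093520e-05,  5.43891570e-04, -8.21462564e-04, -3.12211995e-05,
        4.12470825e-04,  9.09617369e-04]), 'tau': array([-3.35544501e-03, -6.12639642e+01, -2.58193302e+01,  6.92296098e-02,
        4.81496856e-02, -5.09738982e-05]), 'eef_pos': array([226.9254655 , 582.09028577, 214.05792422]), 'tcp_rot': array([-3.14051475e+00, -1.17543063e-04,  2.76975736e+00]), 'ft_force': array([0.80161368, 0.27324626, 0.10167877]), 'moment': array([-0.01336304,  0.00126024,  0.02106535]), 'grip_force': 0.0, 'opening': 0.9964684038975464} 18.8
side {'fx': 402.11505667195996, 'fy': 402.11505667195996, 'cx': 259.5141813247266, 'cy': 191.55045132127415, 'k1': 0.00693710993935367, 'R': array([[-0.99997604,  0.00659015, -0.00212018],
       [ 0.00606112,  0.68546398, -0.72808131],
       [-0.00334486, -0.72807672, -0.68548749]]), 't': array([ 485.44823657,  119.45925704, 1309.38382184])} [489.0922493  868.24767951 985.57152763]
top {'fx': 461.1111428446232, 'fy': 461.1111428446232, 'cx': 252.65047163629342, 'cy': 185.05143978346214, 'k1': -0.03135836947820171, 'R': array([[ 0.02365728, -0.99971162, -0.00412546],
       [-0.98169994, -0.02245067, -0.18910629],
       [ 0.18895913,  0.0085237 , -0.98194796]]), 't': array([ -51.88724668,  476.22324756, 1402.04259485])} [ 203.80709172  -53.13134031 1466.57561541]
```

View pics/side0.png

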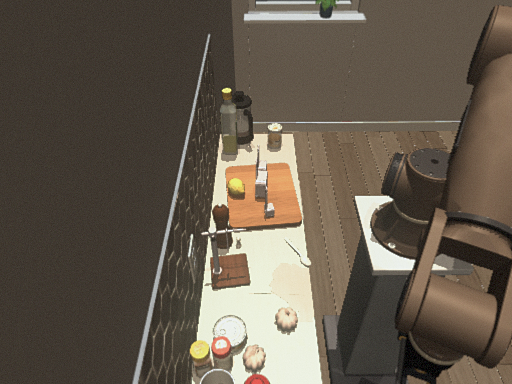

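View pics/top0.png

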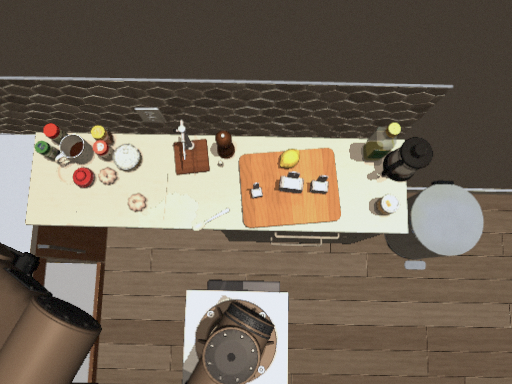

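The side view shows the stand foot at about (230,270), its hook near (222,232), and the cups at (270,210) and around (261,180). In the top view the foot is at (192,157), the hook at (186,135), and the cups at (256,191), (291,183) and (320,185). I'll enlarge these areas.

Run:
```python
import cv2,numpy as np
s=np.load("side.npy")[:,:,::-1];t=np.load("top.npy")[:,:,::-1]
a=cv2.resize(s[140:290,195:305],None,fx=4,fy=4,interpolation=cv2.INTER_CUBIC)
b=cv2.resize(t[110:210,165:345],None,fx=4.4,fy=4.4,interpolation=cv2.INTER_CUBIC)
cv2.imwrite("pics/a.png",a);cv2.imwrite("pics/b.png",b)
```

```text
(no output)
```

View pics/a.png

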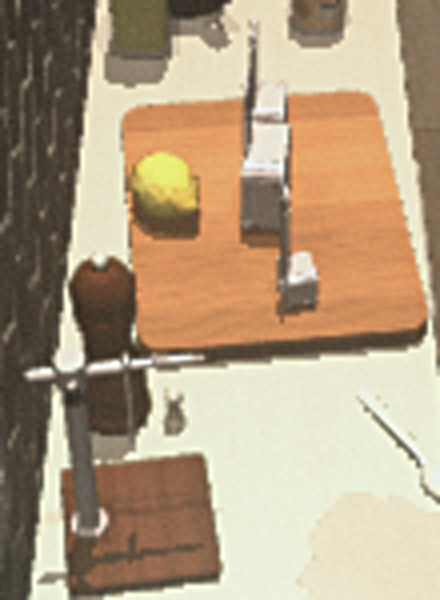

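View pics/b.png

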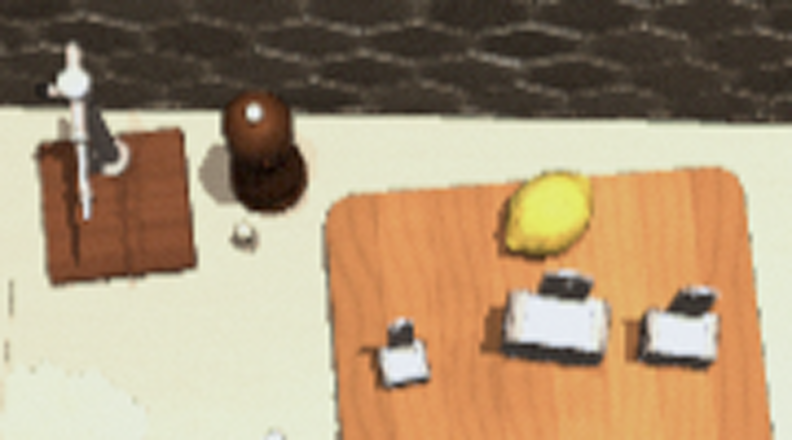

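Crop a shows the pin running from the upright at about (65,370) to its tip at (204,357), with the back strip at x≈127. The lone small cup is nearest the stand, then the large, then the medium. Crop b agrees, with the pin tip at about (86,217) and cups small, large, medium from left to right. Next I'll measure the foot, pin and cups.

```bash
cat > h.py <<'E'
import numpy as np,cv2
from cell import state, read_camera
def cam(n): return read_camera(n)
def ray(d,u,v):
    xd=np.array([(u-d["cx"])/d["fx"],(v-d["cy"])/d["fy"]]);x=xd.copy()
    for _ in range(20): x=xd/(1+d["k1"]*(x@x))
    R=np.array(d["R"]);return -R.T@np.array(d["t"]),R.T@np.array([x[0],x[1],1])
def plane(d,u,v,z):
    c,r=ray(d,u,v);return c+r*(z-c[2])/r[2]
def tri(d1,p1,d2,p2):
    c,r=ray(d1,*p1);e,s=ray(d2,*p2)
    k=np.linalg.lstsq(np.c_[r,-s],e-c,rcond=None)[0];a=c+k[0]*r;b=e+k[1]*s
    return (a+b)/2,np.linalg.norm(a-b)
def proj(d,X):
    p=np.array(d["R"])@X+d["t"];x=p[:2]/p[2];x=x*(1+d["k1"]*(x@x))
    return x*d["fx"]+[d["cx"],d["cy"]]
E
python3 - <<'E'
from h import *
np.set_printoptions(precision=1,suppress=True,linewidth=200)
T=cam("top");S=cam("side")
f=T["frame"].astype(int)
hsv=cv2.cvtColor(T["frame"],cv2.COLOR_RGB2HSV)
g=cv2.cvtColor(T["frame"],cv2.COLOR_RGB2GRAY)
print("top gray");print(g[124:172,174:196])
gs=cv2.cvtColor(S["frame"],cv2.COLOR_RGB2GRAY)
print("side");print(gs[222:246,200:250])
print(f[160,170:214])
E
```

```text
top gray
[[ 47  53  53 ...  53  50  54]
 [ 56  47  51 ...  48  50  48]
 [ 53  50  51 ...  46  47  50]
 ...
 [226 145  94 ...  72  77  83]
 [226 138  91 ...  78  73  83]
 [227 151  90 ...  73  71  74]]
side
[[ 55  55  58 ... 159 159 152]
 [ 60  61  61 ... 157 152 155]
 [ 58  54  59 ... 157 156 158]
 ...
 [ 68  66  66 ... 234 230 232]
 [ 67  68  66 ... 234 234 232]
 [ 67  64  63 ... 231 233 231]]
[[230 230 203]
 [231 230 203]
 [229 228 200]
 [230 229 203]
 [169 164 138]
 [138  96  71]
 [139  82  53]
 [139  82  53]
 [140  82  53]
 [141  83  55]
 [101  63  42]
 [ 83  50  32]
 [113  67  44]
 [137  83  55]
 [128  78  52]
 [137  82  54]
 [143  85  57]
 [140  84  56]
 [140  83  52]
 [141  84  55]
 [142  82  53]
 [142  86  56]
 [132  78  52]
 [119  70  46]
 [134  81  54]
 [132  81  52]
 [125  74  46]
 [123  76  49]
 [133  79  52]
 [132  79  49]
 [133  78  53]
 [130  79  48]
 [130  77  49]
 [129  76  48]
 [129  74  48]
 [125  73  47]
 [129  77  48]
 [124  74  47]
 [118  91  71]
 [221 220 191]
 [231 231 204]
 [230 231 205]
 [231 230 204]
 [230 231 204]]
```

Run:
```python
from h import *
np.set_printoptions(precision=2,suppress=True,linewidth=220)
T=cam("top");S=cam("side")
f=T["frame"].astype(float)
hsv=cv2.cvtColor(T["frame"],cv2.COLOR_RGB2HSV)
# foot
w=f[:,:,2]<135; m=np.zeros(w.shape,np.uint8); m[136:178,172:212]=w[136:178,172:212]
# foot edges: subpixel crossing of blue=~125 
def cross(l,th):
    i=[k for k in range(len(l)-1) if (l[k]-th)*(l[k+1]-th)<=0]
    return [k+(th-l[k])/(l[k+1]-l[k]) for k in i]
L=[];Rr=[];B=[]
for r in range(146,171,2):
    l=f[r,168:182,2];c=cross(l,125)
    if c:L.append(plane(T,168+c[0],r,12)[:2])
    c=cross(f[r,200:218,2],125)
    if c:Rr.append(plane(T,200+c[-1],r,12)[:2])
for c0 in range(179,206,2):
    c=cross(f[162:180,c0,2],125)
    if c:B.append(plane(T,c0,162+c[-1],12)[:2])
for n,P,ax in(("L",L,0),("R",Rr,0),("F",B,1)):
    P=np.array(P); p=np.polyfit(P[:,ax],P[:,1-ax],1); print(n,p,np.std(P[:,1-ax]-np.polyval(p,P[:,ax])),P[0],P[-1])
print("pin")
P=[]
for r in range(138,163):
    seg=f[r,177:192,2]; bg=np.median(seg); ww=np.clip(seg-75,0,None); 
    if ww.sum()>40:
        c=177+(ww*np.arange(15)).sum()/ww.sum(); P.append(plane(T,c,r,180)[:2]); print(r,round(c,2),round(ww.sum()),P[-1])
# cups: white bowl tops
g=T["frame"].min(2)
for n,(a,b,c,d),z,h in(("S",(184,202,248,265),55,0),("L",(170,197,276,306),93,0),("M",(172,197,308,332),73,0)):
    mm=np.zeros(g.shape,np.uint8);mm[a:b,c:d]=g[a:b,c:d]>140
    ys,xs=np.nonzero(mm);Q=np.array([plane(T,x,y,z)[:2] for x,y in zip(xs,ys)],np.float32)
    print(n,len(xs),xs.mean(),ys.mean(),cv2.minAreaRect(Q),Q.mean(0))
```

```text
L [  0.14 136.32] 0.5667433162765189 [607.82 224.28] [527.58 212.35]
R [ -0.08 145.6 ] 4.082126119505253 [610.61  96.44] [530.08 101.02]
F [ -0.13 539.62] 0.7234905197738283 [512.84 198.25] [523.88 114.54]
pin
138 183.71 1001 [585.89 161.43]
139 183.23 891 [582.84 162.66]
140 182.24 862 [579.77 165.39]
141 181.73 572 [576.73 166.7 ]
142 186.2 192 [574.   153.57]
143 183.75 267 [570.85 160.52]
144 183.21 236 [567.81 161.94]
145 183.42 222 [564.83 161.17]
146 184.05 247 [561.87 159.17]
147 186.86 488 [559.06 150.87]
148 187.59 643 [556.11 148.61]
149 186.81 464 [553.08 150.72]
150 183.35 221 [549.88 160.58]
151 183.57 270 [546.91 159.79]
152 183.74 299 [543.94 159.13]
153 183.93 280 [540.97 158.42]
154 184.06 266 [538.01 157.89]
155 183.99 251 [535.03 157.95]
156 184.28 206 [532.08 156.94]
157 184.29 209 [529.12 156.77]
158 184.27 204 [526.15 156.67]
159 184.23 139 [523.19 156.63]
S 78 256.6025641025641 191.89743589743588 ((460.46929931640625, -52.101776123046875), (37.799049377441406, 30.438453674316406), 12.775175094604492) [454.06 -53.67]
L 260 291.6384615384615 182.15769230769232 ((488.43841552734375, -159.48834228515625), (67.92208099365234, 55.14983367919922), 83.97432708740234) [ 479.8  -159.37]
M 158 320.13291139240505 184.81012658227849 ((483.8453369140625, -246.75515747070312), (46.26228713989258, 50.17325973510742), 89.60685729980469) [ 477.5 -248.7]
```

Run:
```python
from h import *
np.set_printoptions(precision=1,suppress=True,linewidth=220)
T=cam("top");S=cam("side")
hsv=cv2.cvtColor(T["frame"],cv2.COLOR_RGB2HSV).astype(int)
sat=hsv[:,:,1]
for n,(a,b,c,d),zt,w in(("S",(178,190,250,263),142,18),("L",(166,181,284,305),169,34),("M",(170,182,312,334),155,26)):
    m=np.zeros(sat.shape,np.uint8);m[a:b,c:d]=(sat[a:b,c:d]<110)
    ys,xs=np.nonzero(m)
    print(n);print(sat[a:b,c:d])
    top=ys.min(); 
    for r in sorted(set(ys))[:5]:
        q=xs[ys==r]; p0=plane(T,q.min()-.5,r,zt);p1=plane(T,q.max()+.5,r,zt); print(r,q.min(),q.max(),p0[:2],p1[:2])
g=S["frame"]
s2=cv2.cvtColor(g,cv2.COLOR_RGB2HSV)[:,:,1].astype(int)
for n,(a,b,c,d) in(("S",(180,216,262,276)),("L",(145,186,252,270))):
    print(n);print(s2[a:b:2,c:d])
gg=cv2.cvtColor(g,cv2.COLOR_RGB2GRAY);print(gg[224:236,224:252])
```

```text
S
[[150 151 151 153 150 147 150 151 152 151 147 151 156]
 [152 151 152 150 150 151 146 151 155 152 153 152 153]
 [155 153 153 153 152 147 149 151 150 145 151 149 153]
 [151 153 155 152 150 149 150 152 153 147 151 150 151]
 [153 152 154 151 121  79  46 103 100 141 149 151 151]
 [153 153 154 111  84  21  13  22  44 137 149 146 151]
 [152 153 154  63  33   5  21  45  36 146 149 148 150]
 [153 153 154  96  21  19  32  39  38 148 148 150 152]
 [152 154 153 109  49  60  50  48  50 146 150 150 150]
 [151 153 154 103  48  57  47  42  47  25  68 135 151]
 [155 135 119  81  48  23  27  27  28   2  23  84 150]
 [148  63  18   3  18  17  23  23  24   8   5  62 145]]
182 255 258 [467.9 -46.8] [468.2 -58.5]
183 254 258 [464.9 -44. ] [465.2 -58.6]
184 253 258 [461.8 -41.1] [462.2 -58.7]
185 253 258 [458.8 -41.2] [459.2 -58.7]
186 253 258 [455.9 -41.3] [456.3 -58.8]
L
[[159 159 160 162 163 163 163 165 166 161 156 152 145 141 146 145 139 135 141 139 137]
 [174 159 163 167 157 158 159 160 150 154 147 147 142 139 141 148 142 138 139 141 138]
 [156 158 157 144 154 154 155 156 151 149 146 147 141 140 141
[... 5929 characters left out ...]
  69  77]
 [235 140 248 158 254 254 254 254 250 148 182 166 170 167 173 159 140 130 126 108  94  96  75  78  87 104 106 134]
 [251 180 134 147 190 178 157 143 143 116 104  97  96  90  93 102 130 137 140 138 142 143 145 147 146 147 143 159]
 [167 113  88  77  89  77  68 138 239 236 152 138 136 135 138 146 232 237 238 235 238 239 239 241 236 237 236 233]
 [ 77  72  92  69  55  58  60 150 244 240 234 234 237 234 236 233 237 236 235 234 235 235 236 240 235 236 235 235]
 [ 62  70 108  79  60  63  57 117 244 238 234 232 232 235 232 234 232 230 233 232 233 232 233 234 232 233 231 231]
 [ 63  72 108  78  56  64  55 108 243 235 232 227 230 233 232 233 232 230 229 232 231 232 232 232 232 233 231 231]]
```

```bash
cat > go.py <<'E'
import sys,numpy as np
from cell import state
from scipy.spatial.transform import Rotation as Ro
s=state();R=Ro.from_euler("xyz",s["tcp_rot"]).as_matrix()
np.set_printoptions(precision=2,suppress=True)
print("t",s["t"],"pos",s["eef_pos"],"rot",s["tcp_rot"],"F",s["ft_force"],"open",s["opening"],"grip",s["grip_force"])
a=[float(v) for v in sys.argv[1:]]
for i in range(0,len(a),4):
    x=np.array(a[i:i+3]);yaw=np.pi+a[i+3]
    d=R.T@(x-s["eef_pos"])/1000;tw=-(yaw-s["tcp_rot"][2]+np.pi)%(2*np.pi)-np.pi
    print("to",a[i:i+4],"travel",np.round(d,4),"twist",round(float(tw),3))
E
python3 go.py 466 -50 205 0.2
python3 - <<'E'
from h import *
S=cam("side");T=cam("top")
for p in((245.3,229.2),(226.3,230)):print(plane(S,*p,180))
print(tri(S,(245.3,229.2),T,(184.2,159.3)))
E
```

```text
t 0.4 pos [227.02 582.29 214.57] rot [-3.14 -0.    2.77] F [-0.46  0.7  -0.18] open 0.9996915728977726 grip 0.0
to [466.0, -50.0, 205.0, 0.2] travel [-0.45 -0.5   0.01] twist -0.572
[523.90716107 158.28962229 180.        ]
[574.26985824 160.67485107 180.        ]
(array([523.38686686, 156.87525247, 178.13459282]), np.float64(1.24017739440974))
```

```bash
sed -i 's/np.round(d,4)/[round(float(v),4) for v in d]/' go.py; python3 go.py 466 -50 205 0.2
```

```text
t 0.5 pos [227.03 582.31 214.64] rot [3.14 0.   2.77] F [ 0.36 -0.21  0.18] open 0.9971027670752056 grip 0.0
to [466.0, -50.0, 205.0, 0.2] travel [-0.4524, -0.5023, 0.0096] twist -0.572
```

Call:
{"op": "drive_tool", "data": {
  "targets": [
    {"jaw": 1,"travel": [-0.4524,-0.5023,0.0096],"twist": -0.572},
    {"jaw": 1,"travel": [-0.4524,-0.5023,0.0096],"twist": -0.572},
    {"jaw": 1,"travel": [-0.4524,-0.5023,0.0096],"twist": -0.572},
    {"jaw": 1,"travel": [-0.4524,-0.5023,0.0096],"twist": -0.572},
    {"jaw": 1,"travel": [-0.4524,-0.5023,0.0096],"twist": -0.572},
    {"jaw": 1,"travel": [-0.4524,-0.5023,0.0096],"twist": -0.572},
    {"jaw": 1,"travel": [-0.4524,-0.5023,0.0096],"twist": -0.572},
    {"jaw": 1,"travel": [-0.4524,-0.5023,0.0096],"twist": -0.572}
  ]
}}

```text
t: 1.17
eef_pos: [344.0, 271.9, 210.2]
tcp_rot: [3.141, 0.001, -2.941]
ft_force: [1.4, 0.4, -0.0]
opening: 0.998
grip_force: 0.0
```

```bash
python3 go.py 466 -50 205 0.2
```

```text
t 1.1667 pos [344.01 271.93 210.2 ] rot [ 3.14  0.   -2.94] F [ 1.44  0.35 -0.03] open 0.9979621459041425 grip 0.0
to [466.0, -50.0, 205.0, 0.2] travel [-0.0553, -0.3398, 0.0051] twist 0.001
```

Call:
{"op": "drive_tool", "data": {
  "targets": [
    {"jaw": 1,"travel": [-0.0553,-0.3398,0.0051],"twist": 0},
    {"jaw": 1,"travel": [-0.0553,-0.3398,0.0051],"twist": 0},
    {"jaw": 1,"travel": [-0.0553,-0.3398,0.0051],"twist": 0},
    {"jaw": 1,"travel": [-0.0553,-0.3398,0.0051],"twist": 0},
    {"jaw": 1,"travel": [-0.0553,-0.3398,0.0051],"twist": 0},
    {"jaw": 1,"travel": [-0.0553,-0.3398,0.0051],"twist": 0},
    {"jaw": 1,"travel": [-0.0553,-0.3398,0.0051],"twist": 0},
    {"jaw": 1,"travel": [-0.0553,-0.3398,0.0051],"twist": 0}
  ]
}}

```text
t: 1.83
eef_pos: [462.0, -40.3, 205.2]
tcp_rot: [-3.141, 0.001, -2.942]
ft_force: [0.6, 1.1, -1.0]
opening: 1.001
grip_force: 0.0
```

Call:
{"op": "drive_tool", "data": {
  "targets": [
    {"jaw": 1,"travel": [0,0,0],"twist": 0},
    {"jaw": 1,"travel": [0,0,0],"twist": 0}
  ]
}}

```text
t: 2.0
eef_pos: [462.0, -39.8, 204.8]
tcp_rot: [3.141, -0.0, -2.945]
ft_force: [-0.5, 0.1, 0.0]
opening: 0.997
grip_force: 0.0
```

```bash
python3 go.py 466 -50 190 0.2 466 -50 100 0.2
```

```text
t 2.0 pos [461.98 -39.83 204.79] rot [ 3.14 -0.   -2.95] F [-0.46  0.07  0.03] open 0.9974478033694733 grip 0.0
to [466.0, -50.0, 190.0, 0.2] travel [-0.002, -0.0108, 0.0148] twist -0.004
to [466.0, -50.0, 100.0, 0.2] travel [-0.002, -0.0108, 0.1048] twist -0.004
```

Call:
{"op": "drive_tool", "data": {
  "targets": [
    {"jaw": 1,"travel": [-0.002,-0.0108,0.015],"twist": 0},
    {"jaw": 1,"travel": [-0.002,-0.0108,0.05],"twist": 0},
    {"jaw": 1,"travel": [-0.002,-0.0108,0.085],"twist": 0},
    {"jaw": 1,"travel": [-0.002,-0.0108,0.105],"twist": 0},
    {"jaw": 0.5,"travel": [-0.002,-0.0108,0.105],"twist": 0},
    {"jaw": 0.35,"travel": [-0.002,-0.0108,0.105],"twist": 0},
    {"jaw": 0.3,"travel": [-0.002,-0.0108,0.105],"twist": 0},
    {"jaw": 0.3,"travel": [-0.002,-0.0108,0.105],"twist": 0}
  ]
}}

```text
t: 2.67
eef_pos: [466.5, -47.9, 101.5]
tcp_rot: [-3.141, 0.002, -2.941]
ft_force: [-1.0, 0.1, 0.3]
opening: 0.777
grip_force: 0.0
```

Run:
```python
from h import *
for n,(a,b,c,d) in(("side",(150,225,225,305)),("top",(165,210,240,340))):
    f=cam(n)["frame"];np.save(n+"1",f)
    k=7 if n=="side" else 6
    cv2.imwrite(f"pics/{n}1.png",cv2.resize(f[a:b,c:d,::-1],None,fx=k,fy=k,interpolation=cv2.INTER_CUBIC))
p=cv2.imread("pics/side1.png");q=cv2.imread("pics/top1.png")
h=np.zeros((525+270,600,3),np.uint8);h[:525,:560]=p;h[525:,:]=q
cv2.imwrite("pics/c1.png",cv2.resize(h,None,fx=.75,fy=.75))
```

```text
(no output)
```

View pics/c1.png

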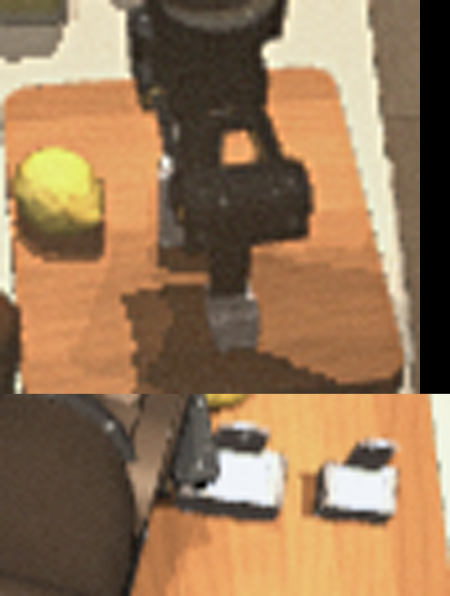

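The side view shows the gripper straddling the small cup's handle: the finger tip at about (232,290) sits right above the bowl at (235,320). The other cups are undisturbed, so I'll close.

Call:
{"op": "drive_tool", "data": {
  "targets": [
    {"jaw": 0,"travel": [0,0,0],"twist": 0},
    {"jaw": 0,"travel": [0,0,0],"twist": 0},
    {"jaw": 0,"travel": [0,0,0],"twist": 0},
    {"jaw": 0,"travel": [0,0,0],"twist": 0},
    {"jaw": 0,"travel": [0,0,0],"twist": 0},
    {"jaw": 0,"travel": [0,0,0],"twist": 0},
    {"jaw": 0,"travel": [0,0,0],"twist": 0},
    {"jaw": 0,"travel": [0,0,0],"twist": 0}
  ]
}}

```text
t: 3.43
eef_pos: [465.8, -48.2, 99.9]
tcp_rot: [3.141, -0.0, -2.941]
ft_force: [0.1, 0.0, -0.9]
opening: 0.183
grip_force: 30.0
```

Call:
{"op": "drive_tool", "data": {
  "targets": [
    {"jaw": 0,"travel": [0,0,0],"twist": 0},
    {"jaw": 0,"travel": [0,0,0],"twist": 0},
    {"jaw": 0,"travel": [0,0,0],"twist": 0},
    {"jaw": 0,"travel": [0,0,0],"twist": 0}
  ]
}}

```text
t: 3.77
eef_pos: [465.8, -48.2, 100.0]
tcp_rot: [3.141, -0.0, -2.941]
ft_force: [0.4, -0.1, -0.3]
opening: 0.185
grip_force: 30.0
```

```bash
python3 go.py 466 -50 200 0.135
```

```text
t 3.7667 pos [465.8  -48.23  99.97] rot [ 3.14 -0.   -2.94] F [ 0.35 -0.1  -0.32] open 0.1853519814638313 grip 29.97595003346865
to [466.0, -50.0, 200.0, 0.135] travel [0.0002, -0.0018, -0.1] twist 0.065
```

```bash
python3 - <<'E'
from h import *
S=cam("side");T=cam("top")
print(tri(S,(220.5,205),T,(222.5,135)))
print(tri(S,(213,230),T,(181.7,129)))
E
python3 go.py 466 -48.5 160 0.135 440 140 160 0.135
```

```text
(array([599.87697802,  50.61179781, 164.43489873]), np.float64(4.39350999735387))
(array([609.29008358, 167.39731857, 188.44418922]), np.float64(1.99437290566535))
t 3.8667 pos [465.8  -48.24  99.99] rot [ 3.14  0.   -2.94] F [-0.85 -0.97 -0.56] open 0.18057683152998003 grip 29.976086279169852
to [466.0, -48.5, 160.0, 0.135] travel [-0.0001, -0.0003, -0.06] twist 0.065
to [440.0, 140.0, 160.0, 0.135] travel [-0.0121, 0.1896, -0.06] twist 0.065
```

Call:
{"op": "drive_tool", "data": {
  "targets": [
    {"jaw": 0,"travel": [0,0,-0.03],"twist": 0},
    {"jaw": 0,"travel": [0,0,-0.06],"twist": 0.065},
    {"jaw": 0,"travel": [-0.006,0.03,-0.06],"twist": 0.065},
    {"jaw": 0,"travel": [-0.012,0.07,-0.06],"twist": 0.065},
    {"jaw": 0,"travel": [-0.012,0.11,-0.06],"twist": 0.065},
    {"jaw": 0,"travel": [-0.012,0.15,-0.06],"twist": 0.065},
    {"jaw": 0,"travel": [-0.012,0.18,-0.06],"twist": 0.065},
    {"jaw": 0,"travel": [-0.012,0.19,-0.06],"twist": 0.065}
  ]
}}

```text
t: 4.53
eef_pos: [438.6, 143.4, 160.1]
tcp_rot: [3.141, -0.0, -3.004]
ft_force: [0.3, -0.3, -1.0]
opening: 0.189
grip_force: 30.0
```

```bash
python3 go.py 493 151.9 147 0.135
```

```text
t 4.5333 pos [438.64 143.4  160.11] rot [ 3.14 -0.   -3.  ] F [ 0.32 -0.35 -1.05] open 0.1886184081665611 grip 29.97632334592609
to [493.0, 151.9, 147.0, 0.135] travel [-0.055, 0.001, 0.0131] twist 0.003
```

Call:
{"op": "drive_tool", "data": {
  "targets": [
    {"jaw": 0,"travel": [-0.02,0.001,0.006],"twist": 0},
    {"jaw": 0,"travel": [-0.04,0.001,0.013],"twist": 0},
    {"jaw": 0,"travel": [-0.055,0.001,0.013],"twist": 0},
    {"jaw": 0,"travel": [-0.055,0.001,0.013],"twist": 0},
    {"jaw": 0,"travel": [-0.055,0.001,0.013],"twist": 0}
  ]
}}

```text
t: 4.95
eef_pos: [494.1, 148.4, 146.6]
tcp_rot: [3.142, -0.001, -3.007]
ft_force: [-0.6, -0.1, -1.0]
opening: 0.19
grip_force: 30.0
```

```bash
python3 - <<'E'
from h import *
S=cam("side")["frame"];T=cam("top")["frame"];np.save("s2",S);np.save("t2",T)
p=cv2.resize(S[200:290,195:295,::-1],None,fx=4,fy=4,interpolation=cv2.INTER_CUBIC)
q=cv2.resize(T[120:210,150:250,::-1],None,fx=4,fy=4,interpolation=cv2.INTER_CUBIC)
cv2.imwrite("pics/c2.png",np.hstack([p,q]))
E
python3 go.py 493 151.9 147 0.135
```

```text
t 5.05 pos [493.33 148.36 146.95] rot [ 3.14 -0.   -3.01] F [-0.07  0.42 -1.99] open 0.18565714418026386 grip 29.97557558960299
to [493.0, 151.9, 147.0, 0.135] travel [-0.0002, 0.0036, -0.0001] twist -0.0
```

View pics/c2.png

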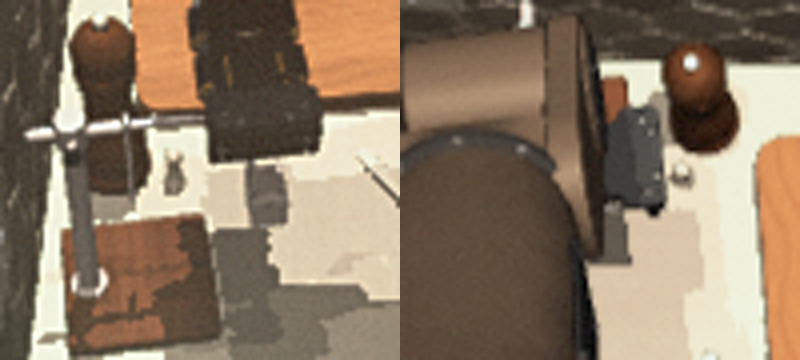

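The side view shows the small cup's bowl below the gripper at crop (250–287,160–225), level with the pin and short of its tip at about (205,118). The top view is blocked by the arm. I'll check the bowl edges against the arm's own position.

Run:
```python
from h import *
S=cam("side");g=cv2.cvtColor(S["frame"],cv2.COLOR_RGB2GRAY)
np.set_printoptions(linewidth=200)
print(g[238:260,252:270])
ex=np.array([np.cos(.135),np.sin(.135),0]);ey=np.array([-ex[1],ex[0],0])
c=np.array([493.3,148.4,0])
for dx in(0,-26):
  for z in(68,102): print(dx,z,proj(S,c+ex*dx+ey*17+[0,0,z]))
```

```text
[[ 50  50  49  50  53  53  53  44  47  52  60  60  58  69  88  84  82 101]
 [ 43  60  58  54  59  54  61  77 107 110 142 142 140 192 245 245 244 240]
 [104 139 139 140 150  80 104 200 244 249 247 239 199 218 241 239 237 236]
 [241 241 244 247 206  93  92 125 140 139 137 131 192 204 211 215 231 232]
 [211 210 217 214 143  75  94  95 105  92  88  91 107 121 206 209 231 234]
 [201 202 209 210 149  78  94  85  92  91  89  87  88  99 204 210 210 228]
 [204 207 213 214 151  85  96  87  97  94  98  97  89  94 154 207 209 231]
 [206 202 207 209 152  82  95  91  96 100  97  98  94  92 148 207 208 210]
 [204 203 209 215 154  84  94  92  95  95  96  97  92  92 131 209 209 206]
 [204 205 214 209 154  92  91  92  91  98  91  98  85  77 106 211 211 203]
 [205 204 213 216 158  93  90  88  98 104 111 113 103  96 104 181 210 205]
 [202 205 206 211 138  86  97 104 117 114 114 123 120 114 111 150 207 208]
 [205 206 209 212 169 100 109 116 110 110  99 108 113 105  99 148 207 209]
 [205 204 204 214 213 108  97 103  96  97  86  98  97  94  88 131 211 212]
 [202 204 207 209 217 132  92  97  95  92  92  95  99  90  89 139 208 208]
 [206 202 207 211 209 148  97  93  94  98  99  96  96  96  97 179 211 208]
 [204 202 207 209 212 149  99  99  94  97  96  98  97  91  95 179 209 207]
 [211 210 212 213 219 208 108  92  97  95  95  98 107 107 104 165 209 206]
 [214 213 211 215 221 213 118  96  95  94 132 148 181 208 205 208 212 208]
 [114 116 108 114 114 117  95  94  96  90 109 207 212 209 212 212 207 208]
 [ 85  89  86  92  87  88  93  93  92  85 103 212 216 207 211 208 207 204]
 [ 98  90  97  90  93  93  94  95  97  87 103 215 209 211 209 210 210 209]]
0 68 [257.88995595 257.19276479]
0 102 [257.83020513 249.65028161]
-26 68 [266.94719125 256.1427043 ]
-26 102 [267.0756686  248.59621914]
```

Call:
{"op": "drive_tool", "data": {
  "targets": [
    {"jaw": 0,"travel": [0,0.0042,0],"twist": 0},
    {"jaw": 0,"travel": [-0.01,0.0042,0],"twist": 0},
    {"jaw": 0,"travel": [-0.02,0.0042,0],"twist": 0},
    {"jaw": 0,"travel": [-0.023,0.0042,0],"twist": 0},
    {"jaw": 0,"travel": [-0.026,0.0042,0],"twist": 0},
    {"jaw": 0,"travel": [-0.026,0.0042,0],"twist": 0}
  ]
}}

```text
t: 5.6
eef_pos: [519.9, 156.5, 146.8]
tcp_rot: [3.142, 0.0, -3.006]
ft_force: [-0.4, 0.1, -2.1]
opening: 0.184
grip_force: 30.0
```

Call:
{"op": "drive_tool", "data": {
  "targets": [
    {"jaw": 0,"travel": [-0.002,0,0],"twist": 0},
    {"jaw": 0,"travel": [-0.003,0,0],"twist": 0},
    {"jaw": 0,"travel": [-0.004,0,0],"twist": 0},
    {"jaw": 0,"travel": [-0.004,0,0],"twist": 0}
  ]
}}

```text
t: 5.93
eef_pos: [523.4, 156.9, 147.1]
tcp_rot: [3.142, 0.0, -3.006]
ft_force: [-0.3, 0.0, -1.4]
opening: 0.185
grip_force: 30.0
```

Call:
{"op": "drive_tool", "data": {
  "targets": [
    {"jaw": 0,"travel": [-0.002,0,0],"twist": 0},
    {"jaw": 0,"travel": [-0.003,0,0],"twist": 0},
    {"jaw": 0,"travel": [-0.004,0,0],"twist": 0},
    {"jaw": 0,"travel": [-0.004,0,0],"twist": 0}
  ]
}}

```text
t: 6.27
eef_pos: [527.5, 157.5, 147.0]
tcp_rot: [3.142, 0.0, -3.006]
ft_force: [-0.0, -1.0, -2.0]
opening: 0.188
grip_force: 30.0
```

Call:
{"op": "drive_tool", "data": {
  "targets": [
    {"jaw": 0,"travel": [-0.002,0,0],"twist": 0},
    {"jaw": 0,"travel": [-0.003,0,0],"twist": 0},
    {"jaw": 0,"travel": [-0.004,0,0],"twist": 0},
    {"jaw": 0,"travel": [-0.004,0,0],"twist": 0}
  ]
}}

```text
t: 6.6
eef_pos: [531.4, 158.0, 147.0]
tcp_rot: [3.142, 0.0, -3.006]
ft_force: [0.8, 0.3, -1.3]
opening: 0.186
grip_force: 30.0
```

Call:
{"op": "drive_tool", "data": {
  "targets": [
    {"jaw": 0,"travel": [-0.002,0,0],"twist": 0},
    {"jaw": 0,"travel": [-0.004,0,0],"twist": 0},
    {"jaw": 0,"travel": [-0.005,0,0],"twist": 0},
    {"jaw": 0,"travel": [-0.005,0,0],"twist": 0}
  ]
}}

```text
t: 6.93
eef_pos: [536.4, 158.7, 147.0]
tcp_rot: [3.142, 0.0, -3.006]
ft_force: [0.3, -0.2, -1.3]
opening: 0.185
grip_force: 30.0
```

Call:
{"op": "drive_tool", "data": {
  "targets": [
    {"jaw": 0,"travel": [-0.002,0,0],"twist": 0},
    {"jaw": 0,"travel": [-0.004,0,0],"twist": 0},
    {"jaw": 0,"travel": [-0.005,0,0],"twist": 0},
    {"jaw": 0,"travel": [-0.005,0,0],"twist": 0}
  ]
}}

```text
t: 7.27
eef_pos: [541.4, 159.4, 147.0]
tcp_rot: [3.141, 0.0, -3.006]
ft_force: [0.3, -0.2, -0.9]
opening: 0.183
grip_force: 30.0
```

Call:
{"op": "drive_tool", "data": {
  "targets": [
    {"jaw": 0,"travel": [-0.002,0,0],"twist": 0},
    {"jaw": 0,"travel": [-0.004,0,0],"twist": 0},
    {"jaw": 0,"travel": [-0.005,0,0],"twist": 0},
    {"jaw": 0,"travel": [-0.005,0,0],"twist": 0}
  ]
}}

```text
t: 7.6
eef_pos: [546.3, 160.1, 147.0]
tcp_rot: [3.142, 0.0, -3.006]
ft_force: [-1.0, 0.4, -1.0]
opening: 0.186
grip_force: 30.0
```

Call:
{"op": "drive_tool", "data": {
  "targets": [
    {"jaw": 0,"travel": [-0.002,0,0],"twist": 0},
    {"jaw": 0,"travel": [-0.003,0,0],"twist": 0},
    {"jaw": 0,"travel": [-0.004,0,0],"twist": 0},
    {"jaw": 0,"travel": [-0.004,0,0],"twist": 0}
  ]
}}

```text
t: 7.93
eef_pos: [550.3, 160.6, 147.0]
tcp_rot: [3.142, 0.0, -3.006]
ft_force: [-0.1, 0.0, 0.0]
opening: 0.186
grip_force: 30.0
```

Call:
{"op": "drive_tool", "data": {
  "targets": [
    {"jaw": 0,"travel": [-0.002,0,0],"twist": 0},
    {"jaw": 0,"travel": [-0.003,0,0],"twist": 0},
    {"jaw": 0,"travel": [-0.004,0,0],"twist": 0},
    {"jaw": 0,"travel": [-0.004,0,0],"twist": 0}
  ]
}}

```text
t: 8.27
eef_pos: [554.1, 161.0, 147.1]
tcp_rot: [-3.142, -0.0, -3.006]
ft_force: [-2.5, -2.1, 1.3]
opening: 0.186
grip_force: 30.0
```

Call:
{"op": "drive_tool", "data": {
  "targets": [
    {"jaw": 0,"travel": [-0.002,0,0],"twist": 0},
    {"jaw": 0,"travel": [-0.003,0,0],"twist": 0},
    {"jaw": 0,"travel": [-0.003,0,0],"twist": 0}
  ]
}}

```text
t: 8.52
eef_pos: [557.4, 161.5, 147.2]
tcp_rot: [3.142, 0.001, -3.006]
ft_force: [-0.1, -2.4, 1.8]
opening: 0.184
grip_force: 30.0
```

Call:
{"op": "drive_tool", "data": {
  "targets": [
    {"jaw": 0,"travel": [-0.001,-0.0008,0],"twist": 0},
    {"jaw": 0,"travel": [-0.002,-0.0008,0],"twist": 0},
    {"jaw": 0,"travel": [-0.003,-0.0008,0],"twist": 0},
    {"jaw": 0,"travel": [-0.003,-0.0008,0],"twist": 0}
  ]
}}

```text
t: 8.85
eef_pos: [560.5, 161.3, 147.1]
tcp_rot: [3.141, 0.001, -3.006]
ft_force: [0.9, 0.2, 2.2]
opening: 0.187
grip_force: 30.0
```

Call:
{"op": "drive_tool", "data": {
  "targets": [
    {"jaw": 0,"travel": [-0.001,0,0],"twist": 0},
    {"jaw": 0,"travel": [-0.002,0,0],"twist": 0},
    {"jaw": 0,"travel": [-0.003,0,0],"twist": 0},
    {"jaw": 0,"travel": [-0.003,0,0],"twist": 0}
  ]
}}

```text
t: 9.18
eef_pos: [563.3, 161.6, 146.9]
tcp_rot: [3.141, 0.0, -3.006]
ft_force: [0.0, 0.2, -0.7]
opening: 0.18
grip_force: 30.0
```

Call:
{"op": "drive_tool", "data": {
  "targets": [
    {"jaw": 0,"travel": [-0.001,0,0],"twist": 0},
    {"jaw": 0,"travel": [-0.002,0,0],"twist": 0},
    {"jaw": 0,"travel": [-0.003,0,0],"twist": 0},
    {"jaw": 0,"travel": [-0.004,0,0],"twist": 0},
    {"jaw": 0,"travel": [-0.004,0,0],"twist": 0}
  ]
}}

```text
t: 9.6
eef_pos: [567.2, 162.1, 147.0]
tcp_rot: [3.142, 0.0, -3.006]
ft_force: [-0.1, 0.7, -1.4]
opening: 0.186
grip_force: 30.0
```

Call:
{"op": "drive_tool", "data": {
  "targets": [
    {"jaw": 0,"travel": [-0.001,0,0],"twist": 0},
    {"jaw": 0,"travel": [-0.0015,0,0],"twist": 0},
    {"jaw": 0,"travel": [-0.002,0,0],"twist": 0},
    {"jaw": 0,"travel": [-0.002,0,0],"twist": 0}
  ]
}}

```text
t: 9.93
eef_pos: [569.1, 162.4, 147.0]
tcp_rot: [3.141, 0.0, -3.006]
ft_force: [0.5, -0.5, -0.9]
opening: 0.187
grip_force: 30.0
```

Call:
{"op": "drive_tool", "data": {
  "targets": [
    {"jaw": 0,"travel": [-0.0007,0,0],"twist": 0},
    {"jaw": 0,"travel": [-0.0015,0,0],"twist": 0},
    {"jaw": 0,"travel": [-0.0015,0,0],"twist": 0}
  ]
}}

```text
t: 10.18
eef_pos: [570.6, 162.6, 147.1]
tcp_rot: [3.142, 0.0, -3.006]
ft_force: [0.4, 0.5, -0.9]
opening: 0.188
grip_force: 30.0
```

Call:
{"op": "drive_tool", "data": {
  "targets": [
    {"jaw": 0,"travel": [-0.0007,0,0],"twist": 0},
    {"jaw": 0,"travel": [-0.001,0,0],"twist": 0},
    {"jaw": 0,"travel": [-0.001,0,0],"twist": 0}
  ]
}}

```text
t: 10.43
eef_pos: [571.5, 162.7, 147.0]
tcp_rot: [3.142, 0.0, -3.006]
ft_force: [-0.8, -0.3, -0.5]
opening: 0.185
grip_force: 30.0
```

Call:
{"op": "drive_tool", "data": {
  "targets": [
    {"jaw": 0,"travel": [-0.0007,0,0],"twist": 0},
    {"jaw": 0,"travel": [-0.001,0,0],"twist": 0},
    {"jaw": 0,"travel": [-0.001,0,0],"twist": 0}
  ]
}}

```text
t: 10.68
eef_pos: [572.3, 162.8, 147.0]
tcp_rot: [3.142, -0.001, -3.006]
ft_force: [-1.5, -0.3, 0.4]
opening: 0.184
grip_force: 30.0
```

Call:
{"op": "drive_tool", "data": {
  "targets": [
    {"jaw": 0,"travel": [-0.0007,0,0],"twist": 0},
    {"jaw": 0,"travel": [-0.001,0,0],"twist": 0},
    {"jaw": 0,"travel": [-0.001,0,0],"twist": 0}
  ]
}}

```text
t: 10.93
eef_pos: [572.3, 162.8, 147.0]
tcp_rot: [-3.142, -0.003, -3.006]
ft_force: [-7.3, -1.0, 3.1]
opening: 0.181
grip_force: 29.9
```

Call:
{"op": "drive_tool", "data": {
  "targets": [
    {"jaw": 0,"travel": [0.0007,0,0.001],"twist": 0},
    {"jaw": 0,"travel": [0.0007,0,0.0017],"twist": 0},
    {"jaw": 0.3,"travel": [0.0007,0,0.0017],"twist": 0},
    {"jaw": 0.5,"travel": [0.0007,0,0.0017],"twist": 0},
    {"jaw": 0.5,"travel": [0.0007,0,0.0017],"twist": 0},
    {"jaw": 0.5,"travel": [0.0007,0,0.0017],"twist": 0},
    {"jaw": 0.5,"travel": [0.0007,0,0.0017],"twist": 0}
  ]
}}

```text
t: 11.52
eef_pos: [573.0, 162.9, 145.4]
tcp_rot: [3.141, 0.0, -3.006]
ft_force: [1.0, 0.8, 0.1]
opening: 0.467
grip_force: 0.0
```

Call:
{"op": "drive_tool", "data": {
  "targets": [
    {"jaw": 0.6,"travel": [0,0,0],"twist": 0},
    {"jaw": 0.6,"travel": [0,0,-0.01],"twist": 0},
    {"jaw": 0.6,"travel": [0,0,-0.03],"twist": 0},
    {"jaw": 0.6,"travel": [0,0,-0.06],"twist": 0},
    {"jaw": 0.6,"travel": [0.01,0,-0.09],"twist": 0},
    {"jaw": 0.6,"travel": [0.04,0,-0.09],"twist": 0},
    {"jaw": 0.6,"travel": [0.08,0,-0.09],"twist": 0},
    {"jaw": 0.6,"travel": [0.12,0,-0.09],"twist": 0}
  ]
}}

```text
t: 12.18
eef_pos: [452.6, 146.5, 236.0]
tcp_rot: [3.141, 0.001, -3.007]
ft_force: [0.2, 0.3, 0.2]
opening: 0.596
grip_force: 0.0
```

```bash
python3 go.py 488 -247 230 -0.02
```

```text
t 12.1833 pos [452.61 146.48 236.04] rot [ 3.14  0.   -3.01] F [0.18 0.34 0.2 ] open 0.5960526149705373 grip 0.0
to [488.0, -247.0, 230.0, -0.02] travel [0.0179, -0.3947, 0.006] twist 0.155
```

Call:
{"op": "drive_tool", "data": {
  "targets": [
    {"jaw": 0.6,"travel": [0.0179,-0.3947,0.006],"twist": 0.155},
    {"jaw": 0.6,"travel": [0.0179,-0.3947,0.006],"twist": 0.155},
    {"jaw": 0.6,"travel": [0.0179,-0.3947,0.006],"twist": 0.155},
    {"jaw": 0.6,"travel": [0.0179,-0.3947,0.006],"twist": 0.155},
    {"jaw": 0.6,"travel": [0.0179,-0.3947,0.006],"twist": 0.155},
    {"jaw": 0.6,"travel": [0.0179,-0.3947,0.006],"twist": 0.155},
    {"jaw": 0.6,"travel": [0.0179,-0.3947,0.006],"twist": 0.155},
    {"jaw": 0.6,"travel": [0.0179,-0.3947,0.006],"twist": 0.155}
  ]
}}

```text
t: 12.85
eef_pos: [483.6, -187.5, 231.2]
tcp_rot: [-3.141, 0.001, 3.122]
ft_force: [1.8, 0.8, -0.4]
opening: 0.604
grip_force: 0.0
```

```bash
python3 - <<'E'
from h import *
S=cam("side")["frame"];T=cam("top")["frame"];np.save("s3",S);np.save("t3",T)
p=cv2.resize(S[210:285,195:255,::-1],None,fx=6,fy=6,interpolation=cv2.INTER_CUBIC)
q=cv2.resize(T[115:178,165:230,::-1],None,fx=6,fy=6,interpolation=cv2.INTER_CUBIC)
q=np.vstack([q,np.zeros((72,390,3),np.uint8)])
cv2.imwrite("pics/c3.png",np.hstack([p,q]))
E
python3 go.py 488 -247 190 -0.02 488 -247 109 -.02
```

```text
t 12.95 pos [ 484.12 -190.24  230.69] rot [-3.14  0.    3.12] F [0.36 1.1  0.38] open 0.5973624780596495 grip 0.0
to [488.0, -247.0, 190.0, -0.02] travel [-0.0052, -0.0566, 0.0408] twist -0.004
to [488.0, -247.0, 109.0, -0.02] travel [-0.0051, -0.0565, 0.1218] twist -0.004
```

View pics/c3.png

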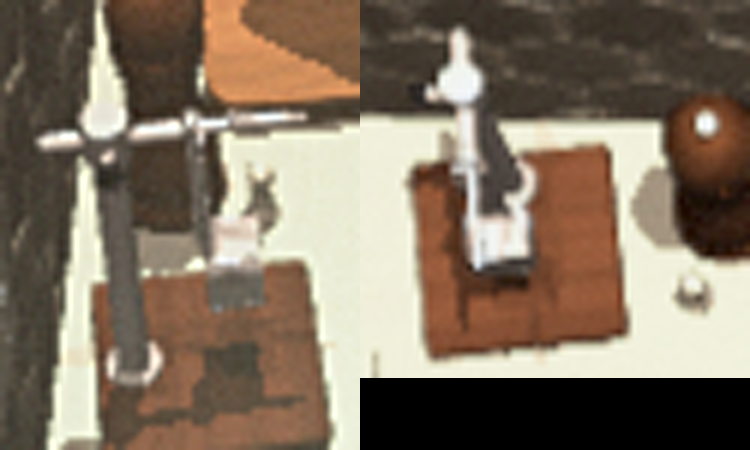

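The small cup now hangs against the strip: handle at crop (200,180), bowl at (235,265). The catch ramp shows in front of it at about (235,120). Next is the medium cup.

Call:
{"op": "drive_tool", "data": {
  "targets": [
    {"jaw": 0.6,"travel": [-0.005,-0.04,0],"twist": 0},
    {"jaw": 0.6,"travel": [-0.005,-0.0565,0.02],"twist": 0},
    {"jaw": 0.6,"travel": [-0.005,-0.0565,0.05],"twist": 0},
    {"jaw": 0.6,"travel": [-0.005,-0.0565,0.08],"twist": 0},
    {"jaw": 0.6,"travel": [-0.005,-0.0565,0.11],"twist": 0},
    {"jaw": 0.6,"travel": [-0.005,-0.0565,0.122],"twist": 0},
    {"jaw": 0.6,"travel": [-0.005,-0.0565,0.122],"twist": 0}
  ]
}}

```text
t: 13.53
eef_pos: [486.7, -240.7, 106.2]
tcp_rot: [3.139, -0.004, 3.122]
ft_force: [0.7, 0.5, 0.2]
opening: 0.602
grip_force: 0.0
```

```bash
python3 go.py 488 -247 109 -0.02
```

```text
t 13.5333 pos [ 486.74 -240.71  106.18] rot [ 3.14 -0.    3.12] F [0.74 0.45 0.19] open 0.602188406151334 grip 0.0
to [488.0, -247.0, 109.0, -0.02] travel [-0.0014, -0.0063, -0.0028] twist 0.0
```

Call:
{"op": "drive_tool", "data": {
  "targets": [
    {"jaw": 0.6,"travel": [-0.0014,-0.0063,-0.0028],"twist": 0},
    {"jaw": 0.6,"travel": [-0.0014,-0.0063,-0.0028],"twist": 0},
    {"jaw": 0,"travel": [-0.0014,-0.0063,-0.0028],"twist": 0},
    {"jaw": 0,"travel": [-0.0014,-0.0063,-0.0028],"twist": 0},
    {"jaw": 0,"travel": [-0.0014,-0.0063,-0.0028],"twist": 0},
    {"jaw": 0,"travel": [-0.0014,-0.0063,-0.0028],"twist": 0},
    {"jaw": 0,"travel": [-0.0014,-0.0063,-0.0028],"twist": 0},
    {"jaw": 0,"travel": [-0.0014,-0.0063,-0.0028],"twist": 0}
  ]
}}

```text
t: 14.2
eef_pos: [488.9, -248.1, 111.1]
tcp_rot: [3.142, 0.0, 3.122]
ft_force: [-0.6, 0.3, -0.0]
opening: 0.272
grip_force: 30.0
```

Call:
{"op": "drive_tool", "data": {
  "targets": [
    {"jaw": 0,"travel": [0,0,0],"twist": 0},
    {"jaw": 0,"travel": [0,0,0],"twist": 0},
    {"jaw": 0,"travel": [0,0,0],"twist": 0}
  ]
}}

```text
t: 14.45
eef_pos: [489.0, -248.2, 111.1]
tcp_rot: [3.141, 0.0, 3.122]
ft_force: [0.5, 0.7, -0.0]
opening: 0.267
grip_force: 30.0
```

```bash
python3 go.py 470 -247 200 -0.02 440 100 200 .135
```

```text
t 14.45 pos [ 488.97 -248.17  111.07] rot [3.14 0.   3.12] F [ 0.48  0.67 -0.05] open 0.26710171338074096 grip 29.966218552876853
to [470.0, -247.0, 200.0, -0.02] travel [0.019, 0.0008, -0.0889] twist 0.0
to [440.0, 100.0, 200.0, 0.135] travel [0.0559, 0.3471, -0.0889] twist -0.155
```

Call:
{"op": "drive_tool", "data": {
  "targets": [
    {"jaw": 0,"travel": [0,0,-0.03],"twist": 0},
    {"jaw": 0,"travel": [0.015,0,-0.065],"twist": 0},
    {"jaw": 0,"travel": [0.034,0,-0.089],"twist": 0},
    {"jaw": 0,"travel": [0.036,0.03,-0.089],"twist": -0.05},
    {"jaw": 0,"travel": [0.04,0.07,-0.089],"twist": -0.1},
    {"jaw": 0,"travel": [0.042,0.11,-0.089],"twist": -0.155},
    {"jaw": 0,"travel": [0.045,0.15,-0.089],"twist": -0.155},
    {"jaw": 0,"travel": [0.047,0.19,-0.089],"twist": -0.155}
  ]
}}

```text
t: 15.12
eef_pos: [445.0, -55.7, 200.1]
tcp_rot: [3.141, 0.0, -3.007]
ft_force: [1.8, -0.3, -1.0]
opening: 0.269
grip_force: 30.0
```

```bash
python3 go.py 450 145 149 .135
```

```text
t 15.1167 pos [444.99 -55.69 200.1 ] rot [ 3.14  0.   -3.01] F [ 1.75 -0.26 -1.02] open 0.26892607796742796 grip 29.962868040516923
to [450.0, 145.0, 149.0, 0.135] travel [-0.0319, 0.1982, 0.0511] twist -0.0
```

Call:
{"op": "drive_tool", "data": {
  "targets": [
    {"jaw": 0,"travel": [-0.006,0.04,0],"twist": 0},
    {"jaw": 0,"travel": [-0.013,0.08,0],"twist": 0},
    {"jaw": 0,"travel": [-0.019,0.12,0.015],"twist": 0},
    {"jaw": 0,"travel": [-0.026,0.16,0.035],"twist": 0},
    {"jaw": 0,"travel": [-0.032,0.19,0.051],"twist": 0},
    {"jaw": 0,"travel": [-0.032,0.198,0.051],"twist": 0},
    {"jaw": 0,"travel": [-0.032,0.198,0.051],"twist": 0},
    {"jaw": 0,"travel": [-0.032,0.198,0.051],"twist": 0}
  ]
}}

```text
t: 15.78
eef_pos: [450.7, 143.1, 149.2]
tcp_rot: [-3.141, -0.0, -3.005]
ft_force: [-0.4, 0.2, -0.3]
opening: 0.267
grip_force: 30.0
```

```bash
python3 go.py 515 154.7 149.1 .135
```

```text
t 15.7833 pos [450.65 143.13 149.22] rot [-3.14 -0.   -3.  ] F [-0.35  0.18 -0.29] open 0.26727369326744027 grip 29.9633691383724
to [515.0, 154.7, 149.1, 0.135] travel [-0.0653, 0.0027, 0.0001] twist 0.002
```

Call:
{"op": "drive_tool", "data": {
  "targets": [
    {"jaw": 0,"travel": [-0.03,0.003,0],"twist": 0},
    {"jaw": 0,"travel": [-0.055,0.003,0],"twist": 0},
    {"jaw": 0,"travel": [-0.065,0.003,0],"twist": 0.001},
    {"jaw": 0,"travel": [-0.065,0.003,0],"twist": 0.001},
    {"jaw": 0,"travel": [-0.065,0.003,0],"twist": 0.001}
  ]
}}

```text
t: 16.2
eef_pos: [514.3, 153.7, 149.2]
tcp_rot: [3.142, -0.001, -3.009]
ft_force: [0.2, 0.1, -1.3]
opening: 0.268
grip_force: 30.0
```

```bash
python3 go.py 523 156.1 149.1 .135
```

```text
t 16.2 pos [514.27 153.71 149.16] rot [ 3.14 -0.   -3.01] F [ 0.24  0.09 -1.27] open 0.26815304861543476 grip 29.963522698337783
to [523.0, 156.1, 149.1, 0.135] travel [-0.009, 0.0012, 0.0001] twist -0.002
```

Call:
{"op": "drive_tool", "data": {
  "targets": [
    {"jaw": 0,"travel": [-0.002,0.001,0],"twist": 0},
    {"jaw": 0,"travel": [-0.004,0.0012,0],"twist": 0},
    {"jaw": 0,"travel": [-0.006,0.0012,0],"twist": 0},
    {"jaw": 0,"travel": [-0.007,0.0012,0],"twist": 0},
    {"jaw": 0,"travel": [-0.007,0.0012,0],"twist": 0}
  ]
}}

```text
t: 16.62
eef_pos: [521.5, 157.1, 149.2]
tcp_rot: [3.142, 0.0, -3.007]
ft_force: [-0.4, 0.7, -0.8]
opening: 0.27
grip_force: 30.0
```

Call:
{"op": "drive_tool", "data": {
  "targets": [
    {"jaw": 0,"travel": [-0.002,0,0],"twist": 0},
    {"jaw": 0,"travel": [-0.003,0,0],"twist": 0},
    {"jaw": 0,"travel": [-0.004,0,0],"twist": 0},
    {"jaw": 0,"travel": [-0.004,0,0],"twist": 0}
  ]
}}

```text
t: 16.95
eef_pos: [525.6, 157.7, 149.0]
tcp_rot: [3.142, 0.0, -3.007]
ft_force: [-0.3, -0.8, -1.1]
opening: 0.269
grip_force: 30.0
```

Call:
{"op": "drive_tool", "data": {
  "targets": [
    {"jaw": 0,"travel": [-0.002,0,0],"twist": 0},
    {"jaw": 0,"travel": [-0.003,0,0],"twist": 0},
    {"jaw": 0,"travel": [-0.004,0,0],"twist": 0},
    {"jaw": 0,"travel": [-0.004,0,0],"twist": 0}
  ]
}}

```text
t: 17.28
eef_pos: [529.6, 158.2, 149.0]
tcp_rot: [3.142, 0.0, -3.007]
ft_force: [-0.4, 0.2, -0.4]
opening: 0.267
grip_force: 30.0
```

Call:
{"op": "drive_tool", "data": {
  "targets": [
    {"jaw": 0,"travel": [-0.002,-0.001,0],"twist": 0},
    {"jaw": 0,"travel": [-0.004,-0.001,0],"twist": 0},
    {"jaw": 0,"travel": [-0.005,-0.001,0],"twist": 0},
    {"jaw": 0,"travel": [-0.005,-0.001,0],"twist": 0}
  ]
}}

```text
t: 17.62
eef_pos: [534.8, 157.9, 149.0]
tcp_rot: [3.142, 0.0, -3.007]
ft_force: [0.1, 0.0, -0.2]
opening: 0.273
grip_force: 30.0
```

Call:
{"op": "drive_tool", "data": {
  "targets": [
    {"jaw": 0,"travel": [-0.002,0,0],"twist": 0},
    {"jaw": 0,"travel": [-0.004,0,0],"twist": 0},
    {"jaw": 0,"travel": [-0.005,0,0],"twist": 0},
    {"jaw": 0,"travel": [-0.005,0,0],"twist": 0}
  ]
}}

```text
t: 17.95
eef_pos: [539.7, 158.6, 149.0]
tcp_rot: [3.142, 0.0, -3.007]
ft_force: [0.0, 0.2, -1.0]
opening: 0.269
grip_force: 30.0
```

Call:
{"op": "drive_tool", "data": {
  "targets": [
    {"jaw": 0,"travel": [-0.002,0,0],"twist": 0},
    {"jaw": 0,"travel": [-0.004,0,0],"twist": 0},
    {"jaw": 0,"travel": [-0.005,0,0],"twist": 0},
    {"jaw": 0,"travel": [-0.005,0,0],"twist": 0}
  ]
}}

```text
t: 18.28
eef_pos: [544.7, 159.2, 149.0]
tcp_rot: [3.142, 0.0, -3.007]
ft_force: [-0.6, 0.5, -1.2]
opening: 0.27
grip_force: 30.0
```

Call:
{"op": "drive_tool", "data": {
  "targets": [
    {"jaw": 0,"travel": [-0.002,0,0],"twist": 0},
    {"jaw": 0,"travel": [-0.003,0,0],"twist": 0},
    {"jaw": 0,"travel": [-0.004,0,0],"twist": 0},
    {"jaw": 0,"travel": [-0.004,0,0],"twist": 0}
  ]
}}

```text
t: 18.62
eef_pos: [548.6, 159.8, 149.1]
tcp_rot: [3.142, 0.0, -3.007]
ft_force: [-0.3, -0.2, 0.2]
opening: 0.269
grip_force: 30.0
```

Call:
{"op": "drive_tool", "data": {
  "targets": [
    {"jaw": 0,"travel": [-0.002,0,0],"twist": 0},
    {"jaw": 0,"travel": [-0.003,0,0],"twist": 0},
    {"jaw": 0,"travel": [-0.004,0,0],"twist": 0},
    {"jaw": 0,"travel": [-0.004,0,0],"twist": 0}
  ]
}}

```text
t: 18.95
eef_pos: [552.4, 160.2, 149.1]
tcp_rot: [3.142, -0.0, -3.007]
ft_force: [-1.4, -0.5, 2.5]
opening: 0.267
grip_force: 30.0
```

Call:
{"op": "drive_tool", "data": {
  "targets": [
    {"jaw": 0,"travel": [-0.002,0,0],"twist": 0},
    {"jaw": 0,"travel": [-0.003,0,0],"twist": 0},
    {"jaw": 0,"travel": [-0.003,0,0],"twist": 0}
  ]
}}

```text
t: 19.2
eef_pos: [555.7, 160.7, 149.2]
tcp_rot: [3.142, 0.001, -3.007]
ft_force: [-1.9, -0.0, 2.1]
opening: 0.268
grip_force: 30.0
```

Call:
{"op": "drive_tool", "data": {
  "targets": [
    {"jaw": 0,"travel": [-0.001,0,0],"twist": 0},
    {"jaw": 0,"travel": [-0.002,0,0],"twist": 0},
    {"jaw": 0,"travel": [-0.003,0,0],"twist": 0},
    {"jaw": 0,"travel": [-0.003,0,0],"twist": 0}
  ]
}}

```text
t: 19.53
eef_pos: [558.7, 161.1, 149.2]
tcp_rot: [3.142, 0.001, -3.007]
ft_force: [0.3, -0.1, 1.8]
opening: 0.27
grip_force: 30.0
```

Call:
{"op": "drive_tool", "data": {
  "targets": [
    {"jaw": 0,"travel": [-0.001,0,0],"twist": 0},
    {"jaw": 0,"travel": [-0.002,0,0],"twist": 0},
    {"jaw": 0,"travel": [-0.002,0,0],"twist": 0}
  ]
}}

```text
t: 19.78
eef_pos: [560.6, 161.4, 148.9]
tcp_rot: [3.141, 0.0, -3.007]
ft_force: [0.6, 0.1, -1.0]
opening: 0.271
grip_force: 30.0
```

Call:
{"op": "drive_tool", "data": {
  "targets": [
    {"jaw": 0,"travel": [-0.001,0,0],"twist": 0},
    {"jaw": 0,"travel": [-0.002,0,0],"twist": 0},
    {"jaw": 0,"travel": [-0.002,0,0],"twist": 0}
  ]
}}

```text
t: 20.03
eef_pos: [562.5, 161.6, 148.9]
tcp_rot: [3.141, 0.0, -3.007]
ft_force: [0.4, -0.5, -0.9]
opening: 0.266
grip_force: 30.0
```

Call:
{"op": "drive_tool", "data": {
  "targets": [
    {"jaw": 0,"travel": [-0.001,0,0],"twist": 0},
    {"jaw": 0,"travel": [-0.002,0,0],"twist": 0},
    {"jaw": 0,"travel": [-0.002,0,0],"twist": 0}
  ]
}}

```text
t: 20.28
eef_pos: [564.5, 161.9, 149.1]
tcp_rot: [3.142, 0.0, -3.007]
ft_force: [-0.2, 0.6, -0.4]
opening: 0.271
grip_force: 30.0
```

Call:
{"op": "drive_tool", "data": {
  "targets": [
    {"jaw": 0,"travel": [-0.0007,0,0],"twist": 0},
    {"jaw": 0,"travel": [-0.001,0,0],"twist": 0},
    {"jaw": 0,"travel": [-0.001,0,0],"twist": 0}
  ]
}}

```text
t: 20.53
eef_pos: [565.3, 162.0, 149.1]
tcp_rot: [3.142, 0.0, -3.007]
ft_force: [0.4, -0.3, -1.1]
opening: 0.268
grip_force: 30.0
```

Call:
{"op": "drive_tool", "data": {
  "targets": [
    {"jaw": 0,"travel": [-0.0007,0,0],"twist": 0},
    {"jaw": 0,"travel": [-0.001,0,0],"twist": 0},
    {"jaw": 0,"travel": [-0.001,0,0],"twist": 0}
  ]
}}

```text
t: 20.78
eef_pos: [566.2, 162.1, 149.1]
tcp_rot: [3.142, 0.0, -3.007]
ft_force: [0.4, -0.5, -0.7]
opening: 0.27
grip_force: 30.0
```

One step at a time now.

Call:
{"op": "drive_tool", "data": {
  "targets": [
    {"jaw": 0,"travel": [-0.0007,0,0],"twist": 0},
    {"jaw": 0,"travel": [-0.001,0,0],"twist": 0},
    {"jaw": 0,"travel": [-0.001,0,0],"twist": 0}
  ]
}}

```text
t: 21.03
eef_pos: [566.6, 162.3, 149.0]
tcp_rot: [3.141, -0.001, -3.007]
ft_force: [-4.7, -0.1, 0.9]
opening: 0.27
grip_force: 30.0
```

Call:
{"op": "drive_tool", "data": {
  "targets": [
    {"jaw": 0,"travel": [-0.0005,0,0],"twist": 0},
    {"jaw": 0,"travel": [-0.0007,0,0],"twist": 0},
    {"jaw": 0,"travel": [-0.0007,0,0],"twist": 0}
  ]
}}

```text
t: 21.28
eef_pos: [566.7, 162.3, 149.0]
tcp_rot: [3.142, -0.003, -3.007]
ft_force: [-7.9, 0.9, 4.0]
opening: 0.266
grip_force: 30.0
```

Call:
{"op": "drive_tool", "data": {
  "targets": [
    {"jaw": 0,"travel": [0.0007,0,0.001],"twist": 0},
    {"jaw": 0,"travel": [0.0007,0,0.0017],"twist": 0},
    {"jaw": 0.3,"travel": [0.0007,0,0.0017],"twist": 0},
    {"jaw": 0.65,"travel": [0.0007,0,0.0017],"twist": 0},
    {"jaw": 0.65,"travel": [0.0007,0,0.0017],"twist": 0},
    {"jaw": 0.65,"travel": [0.0007,0,0.0017],"twist": 0},
    {"jaw": 0.65,"travel": [0.0007,0,0.0017],"twist": 0}
  ]
}}

```text
t: 21.87
eef_pos: [567.5, 162.2, 147.4]
tcp_rot: [3.142, 0.001, -3.008]
ft_force: [0.0, -0.3, 0.5]
opening: 0.522
grip_force: 0.0
```

Call:
{"op": "drive_tool", "data": {
  "targets": [
    {"jaw": 0.65,"travel": [0,0,0],"twist": 0},
    {"jaw": 0.65,"travel": [0,0,-0.01],"twist": 0},
    {"jaw": 0.65,"travel": [0,0,-0.03],"twist": 0},
    {"jaw": 0.65,"travel": [0,0,-0.06],"twist": 0},
    {"jaw": 0.65,"travel": [0.01,0,-0.09],"twist": 0},
    {"jaw": 0.65,"travel": [0.04,0,-0.09],"twist": 0},
    {"jaw": 0.65,"travel": [0.08,0,-0.09],"twist": 0},
    {"jaw": 0.65,"travel": [0.11,0,-0.09],"twist": 0}
  ]
}}

```text
t: 22.53
eef_pos: [456.0, 147.2, 238.2]
tcp_rot: [3.141, 0.001, -3.007]
ft_force: [0.0, -0.0, -0.3]
opening: 0.65
grip_force: 0.0
```

```bash
python3 go.py 495 -159.5 235 -0.1
```

```text
t 22.5333 pos [455.95 147.24 238.15] rot [ 3.14  0.   -3.01] F [ 0.03 -0.05 -0.31] open 0.6501332360237013 grip 0.0
to [495.0, -159.5, 235.0, -0.1] travel [0.0024, -0.3092, 0.0031] twist 0.234
```

Call:
{"op": "drive_tool", "data": {
  "targets": [
    {"jaw": 0.65,"travel": [0.0024,-0.3092,0.003],"twist": 0.234},
    {"jaw": 0.65,"travel": [0.0024,-0.3092,0.003],"twist": 0.234},
    {"jaw": 0.65,"travel": [0.0024,-0.3092,0.003],"twist": 0.234},
    {"jaw": 0.65,"travel": [0.0024,-0.3092,0.003],"twist": 0.234},
    {"jaw": 0.65,"travel": [0.0024,-0.3092,0.003],"twist": 0.234},
    {"jaw": 0.65,"travel": [0.0024,-0.3092,0.003],"twist": 0.234},
    {"jaw": 0.65,"travel": [0.0024,-0.3092,0.003],"twist": 0.234},
    {"jaw": 0.65,"travel": [0.0024,-0.3092,0.003],"twist": 0.234}
  ]
}}

```text
t: 23.2
eef_pos: [497.6, -163.5, 235.1]
tcp_rot: [-3.141, 0.001, 3.039]
ft_force: [-0.6, -0.5, -0.3]
opening: 0.648
grip_force: 0.0
```

```bash
python3 - <<'E'
from h import *
S=cam("side")["frame"]
p=cv2.resize(S[205:285,195:255,::-1],None,fx=7,fy=7,interpolation=cv2.INTER_CUBIC)
cv2.imwrite("pics/c4.png",p)
E
python3 go.py 495 -159.5 119 -0.1
```

```text
t 23.25 pos [ 497.83 -164.39  234.86] rot [-3.14  0.    3.04] F [-0.83 -0.97  0.24] open 0.6537912079051259 grip 0.0
to [495.0, -159.5, 119.0, -0.1] travel [0.0035, 0.0047, 0.1159] twist -0.003
```

View pics/c4.png

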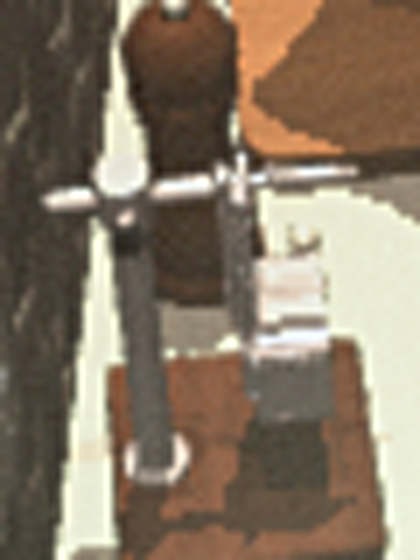

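The medium cup hangs over the small one: handles together at crop (240,200), bowl at (290,340), catch in front at about (262,175). Next is the large cup.

Call:
{"op": "drive_tool", "data": {
  "targets": [
    {"jaw": 0.65,"travel": [0.0035,0.0047,0.02],"twist": 0},
    {"jaw": 0.65,"travel": [0.0035,0.0047,0.05],"twist": 0},
    {"jaw": 0.65,"travel": [0.0035,0.0047,0.085],"twist": 0},
    {"jaw": 0.65,"travel": [0.0035,0.0047,0.11],"twist": 0},
    {"jaw": 0.65,"travel": [0.0035,0.0047,0.116],"twist": 0},
    {"jaw": 0.65,"travel": [0.0035,0.0047,0.116],"twist": 0},
    {"jaw": 0.65,"travel": [0.0035,0.0047,0.116],"twist": 0}
  ]
}}

```text
t: 23.83
eef_pos: [494.8, -154.3, 119.6]
tcp_rot: [-3.141, 0.001, 3.042]
ft_force: [0.5, 0.3, -0.4]
opening: 0.651
grip_force: 0.0
```

```bash
python3 go.py 495 -159.5 119 -0.1
```

```text
t 23.8333 pos [ 494.8  -154.26  119.56] rot [-3.14  0.    3.04] F [ 0.47  0.3  -0.38] open 0.6506473174305827 grip 0.0
to [495.0, -159.5, 119.0, -0.1] travel [-0.0007, -0.0052, 0.0006] twist 0.0
```

Call:
{"op": "drive_tool", "data": {
  "targets": [
    {"jaw": 0.65,"travel": [-0.0005,-0.004,0],"twist": 0},
    {"jaw": 0.65,"travel": [-0.0005,-0.004,0],"twist": 0},
    {"jaw": 0,"travel": [-0.0005,-0.004,0],"twist": 0},
    {"jaw": 0,"travel": [-0.0005,-0.004,0],"twist": 0},
    {"jaw": 0,"travel": [-0.0005,-0.004,0],"twist": 0},
    {"jaw": 0,"travel": [-0.0005,-0.004,0],"twist": 0},
    {"jaw": 0,"travel": [-0.0005,-0.004,0],"twist": 0},
    {"jaw": 0,"travel": [-0.0005,-0.004,0],"twist": 0}
  ]
}}

```text
t: 24.5
eef_pos: [494.4, -158.2, 118.4]
tcp_rot: [3.141, 0.0, 3.042]
ft_force: [-0.3, 0.0, 0.2]
opening: 0.353
grip_force: 29.9
```

Call:
{"op": "drive_tool", "data": {
  "targets": [
    {"jaw": 0,"travel": [0,0,0],"twist": 0},
    {"jaw": 0,"travel": [0,0,0],"twist": 0},
    {"jaw": 0,"travel": [0,0,0],"twist": 0}
  ]
}}

```text
t: 24.75
eef_pos: [494.3, -158.2, 118.3]
tcp_rot: [3.142, 0.0, 3.042]
ft_force: [0.7, 0.4, 0.2]
opening: 0.354
grip_force: 29.9
```

```bash
python3 go.py 480 -159.5 200 -0.1 445 145 147 .135
```

```text
t 24.75 pos [ 494.34 -158.18  118.34] rot [3.14 0.   3.04] F [0.72 0.43 0.23] open 0.3536809785380572 grip 29.91803016999909
to [480.0, -159.5, 200.0, -0.1] travel [0.0141, -0.0027, -0.0817] twist 0.0
to [445.0, 145.0, 147.0, 0.135] travel [0.0793, 0.2968, -0.0286] twist -0.235
```

Call:
{"op": "drive_tool", "data": {
  "targets": [
    {"jaw": 0,"travel": [0,0,-0.03],"twist": 0},
    {"jaw": 0,"travel": [0.015,0.01,-0.06],"twist": -0.03},
    {"jaw": 0,"travel": [0.025,0.045,-0.06],"twist": -0.1},
    {"jaw": 0,"travel": [0.035,0.085,-0.06],"twist": -0.18},
    {"jaw": 0,"travel": [0.045,0.125,-0.06],"twist": -0.235},
    {"jaw": 0,"travel": [0.055,0.165,-0.06],"twist": -0.235},
    {"jaw": 0,"travel": [0.065,0.2,-0.06],"twist": -0.235},
    {"jaw": 0,"travel": [0.07,0.235,-0.06],"twist": -0.235}
  ]
}}

```text
t: 25.42
eef_pos: [446.6, 84.4, 178.4]
tcp_rot: [3.141, -0.001, -3.006]
ft_force: [1.5, -0.4, -0.9]
opening: 0.353
grip_force: 29.9
```

```bash
python3 go.py 450 146.2 146.3 .135
```

```text
t 25.4167 pos [446.63  84.39 178.38] rot [ 3.14 -0.   -3.01] F [ 1.54 -0.43 -0.88] open 0.3534077797219945 grip 29.92703755653836
to [450.0, 146.2, 146.3, 0.135] travel [-0.0117, 0.0608, 0.0321] twist 0.0
```

Call:
{"op": "drive_tool", "data": {
  "targets": [
    {"jaw": 0,"travel": [-0.006,0.03,0.01],"twist": 0},
    {"jaw": 0,"travel": [-0.012,0.055,0.025],"twist": 0},
    {"jaw": 0,"travel": [-0.012,0.061,0.032],"twist": 0},
    {"jaw": 0,"travel": [-0.012,0.061,0.032],"twist": 0},
    {"jaw": 0,"travel": [-0.012,0.061,0.032],"twist": 0}
  ]
}}

```text
t: 25.83
eef_pos: [451.4, 144.4, 146.1]
tcp_rot: [-3.141, -0.001, -3.005]
ft_force: [0.4, -0.5, -1.4]
opening: 0.349
grip_force: 29.9
```

```bash
python3 go.py 514 154.9 146.3 .135
```

```text
t 25.8333 pos [451.36 144.44 146.14] rot [-3.14 -0.   -3.01] F [ 0.39 -0.49 -1.38] open 0.3493904594129312 grip 29.92765718514323
to [514.0, 154.9, 146.3, 0.135] travel [-0.0635, 0.0019, -0.0002] twist 0.001
```

Call:
{"op": "drive_tool", "data": {
  "targets": [
    {"jaw": 0,"travel": [-0.03,0.002,0],"twist": 0},
    {"jaw": 0,"travel": [-0.055,0.002,0],"twist": 0},
    {"jaw": 0,"travel": [-0.063,0.002,0],"twist": 0},
    {"jaw": 0,"travel": [-0.063,0.002,0],"twist": 0},
    {"jaw": 0,"travel": [-0.063,0.002,0],"twist": 0}
  ]
}}

```text
t: 26.25
eef_pos: [513.3, 154.0, 146.4]
tcp_rot: [-3.142, -0.001, -3.008]
ft_force: [-0.2, -1.0, -1.3]
opening: 0.358
grip_force: 29.9
```

```bash
python3 go.py 521 155.8 146.3 .135
```

```text
t 26.25 pos [513.32 154.05 146.41] rot [-3.14 -0.   -3.01] F [-0.23 -0.96 -1.3 ] open 0.35772321529663115 grip 29.92717577690194
to [521.0, 155.8, 146.3, 0.135] travel [-0.0078, 0.0007, 0.0001] twist -0.001
```

Call:
{"op": "drive_tool", "data": {
  "targets": [
    {"jaw": 0,"travel": [-0.002,0,0],"twist": 0},
    {"jaw": 0,"travel": [-0.004,0,0],"twist": 0},
    {"jaw": 0,"travel": [-0.006,0,0],"twist": 0},
    {"jaw": 0,"travel": [-0.007,0,0],"twist": 0},
    {"jaw": 0,"travel": [-0.007,0,0],"twist": 0}
  ]
}}

```text
t: 26.67
eef_pos: [520.8, 156.1, 146.5]
tcp_rot: [3.142, 0.0, -3.006]
ft_force: [0.1, 0.5, -1.1]
opening: 0.354
grip_force: 29.9
```

Call:
{"op": "drive_tool", "data": {
  "targets": [
    {"jaw": 0,"travel": [-0.002,0,0],"twist": 0},
    {"jaw": 0,"travel": [-0.003,0,0],"twist": 0},
    {"jaw": 0,"travel": [-0.004,0,0],"twist": 0},
    {"jaw": 0,"travel": [-0.004,0,0],"twist": 0}
  ]
}}

```text
t: 27.0
eef_pos: [524.9, 156.7, 146.3]
tcp_rot: [3.142, 0.0, -3.006]
ft_force: [0.2, 0.6, -0.4]
opening: 0.355
grip_force: 29.9
```

Call:
{"op": "drive_tool", "data": {
  "targets": [
    {"jaw": 0,"travel": [-0.002,0,0],"twist": 0},
    {"jaw": 0,"travel": [-0.003,0,0],"twist": 0},
    {"jaw": 0,"travel": [-0.004,0,0],"twist": 0},
    {"jaw": 0,"travel": [-0.004,0,0],"twist": 0}
  ]
}}

```text
t: 27.33
eef_pos: [528.9, 157.2, 146.3]
tcp_rot: [3.142, 0.0, -3.006]
ft_force: [-0.9, 0.5, -1.6]
opening: 0.354
grip_force: 29.9
```

Call:
{"op": "drive_tool", "data": {
  "targets": [
    {"jaw": 0,"travel": [-0.002,0,0],"twist": 0},
    {"jaw": 0,"travel": [-0.004,0,0],"twist": 0},
    {"jaw": 0,"travel": [-0.005,0,0],"twist": 0},
    {"jaw": 0,"travel": [-0.005,0,0],"twist": 0}
  ]
}}

```text
t: 27.67
eef_pos: [533.9, 157.9, 146.3]
tcp_rot: [3.142, 0.0, -3.006]
ft_force: [-0.8, 0.2, -0.7]
opening: 0.355
grip_force: 29.9
```

Call:
{"op": "drive_tool", "data": {
  "targets": [
    {"jaw": 0,"travel": [-0.002,0,0],"twist": 0},
    {"jaw": 0,"travel": [-0.004,0,0],"twist": 0},
    {"jaw": 0,"travel": [-0.005,0,0],"twist": 0},
    {"jaw": 0,"travel": [-0.005,0,0],"twist": 0}
  ]
}}

```text
t: 28.0
eef_pos: [538.9, 158.5, 146.3]
tcp_rot: [3.142, 0.0, -3.006]
ft_force: [0.7, 0.1, -0.4]
opening: 0.353
grip_force: 29.9
```

Call:
{"op": "drive_tool", "data": {
  "targets": [
    {"jaw": 0,"travel": [-0.002,0,0],"twist": 0},
    {"jaw": 0,"travel": [-0.004,0,0],"twist": 0},
    {"jaw": 0,"travel": [-0.005,0,0],"twist": 0},
    {"jaw": 0,"travel": [-0.005,0,0],"twist": 0}
  ]
}}

```text
t: 28.33
eef_pos: [543.8, 159.2, 146.3]
tcp_rot: [3.142, 0.0, -3.006]
ft_force: [-0.1, -0.5, -1.4]
opening: 0.351
grip_force: 29.9
```

Call:
{"op": "drive_tool", "data": {
  "targets": [
    {"jaw": 0,"travel": [-0.002,0,0],"twist": 0},
    {"jaw": 0,"travel": [-0.003,0,0],"twist": 0},
    {"jaw": 0,"travel": [-0.004,0,0],"twist": 0},
    {"jaw": 0,"travel": [-0.004,0,0],"twist": 0}
  ]
}}

```text
t: 28.67
eef_pos: [547.7, 159.8, 146.3]
tcp_rot: [3.142, 0.0, -3.006]
ft_force: [-0.6, 0.6, -1.1]
opening: 0.356
grip_force: 29.9
```

Call:
{"op": "drive_tool", "data": {
  "targets": [
    {"jaw": 0,"travel": [-0.002,0,0],"twist": 0},
    {"jaw": 0,"travel": [-0.003,0,0],"twist": 0},
    {"jaw": 0,"travel": [-0.004,0,0],"twist": 0},
    {"jaw": 0,"travel": [-0.004,0,0],"twist": 0}
  ]
}}

```text
t: 29.0
eef_pos: [551.6, 160.3, 146.4]
tcp_rot: [3.142, -0.0, -3.006]
ft_force: [-1.3, -0.6, 0.6]
opening: 0.351
grip_force: 29.9
```

Call:
{"op": "drive_tool", "data": {
  "targets": [
    {"jaw": 0,"travel": [-0.001,0,0],"twist": 0},
    {"jaw": 0,"travel": [-0.002,0,0],"twist": 0},
    {"jaw": 0,"travel": [-0.003,0,0],"twist": 0},
    {"jaw": 0,"travel": [-0.003,0,0],"twist": 0}
  ]
}}

```text
t: 29.33
eef_pos: [554.7, 160.7, 146.4]
tcp_rot: [3.142, 0.0, -3.006]
ft_force: [-1.6, -0.8, 1.0]
opening: 0.355
grip_force: 29.9
```

Call:
{"op": "drive_tool", "data": {
  "targets": [
    {"jaw": 0,"travel": [-0.001,0,0],"twist": 0},
    {"jaw": 0,"travel": [-0.002,0,0],"twist": 0},
    {"jaw": 0,"travel": [-0.002,0,0],"twist": 0}
  ]
}}

```text
t: 29.58
eef_pos: [556.9, 161.0, 146.5]
tcp_rot: [3.142, 0.001, -3.006]
ft_force: [-0.8, -1.0, 1.5]
opening: 0.349
grip_force: 29.9
```

Call:
{"op": "drive_tool", "data": {
  "targets": [
    {"jaw": 0,"travel": [-0.001,0,0],"twist": 0},
    {"jaw": 0,"travel": [-0.0015,0,0],"twist": 0},
    {"jaw": 0,"travel": [-0.0015,0,0],"twist": 0}
  ]
}}

```text
t: 29.83
eef_pos: [558.2, 161.2, 146.4]
tcp_rot: [3.141, 0.0, -3.006]
ft_force: [-0.6, -0.3, 1.6]
opening: 0.355
grip_force: 29.9
```

Call:
{"op": "drive_tool", "data": {
  "targets": [
    {"jaw": 0,"travel": [-0.0007,0,0],"twist": 0},
    {"jaw": 0,"travel": [-0.001,0,0],"twist": 0},
    {"jaw": 0,"travel": [-0.001,0,0],"twist": 0}
  ]
}}

```text
t: 30.08
eef_pos: [559.1, 161.3, 146.4]
tcp_rot: [3.141, 0.0, -3.006]
ft_force: [-1.3, -0.8, 1.4]
opening: 0.353
grip_force: 29.9
```

Call:
{"op": "drive_tool", "data": {
  "targets": [
    {"jaw": 0,"travel": [-0.0007,0,0],"twist": 0},
    {"jaw": 0,"travel": [-0.001,0,0],"twist": 0},
    {"jaw": 0,"travel": [-0.001,0,0],"twist": 0}
  ]
}}

```text
t: 30.33
eef_pos: [560.1, 161.5, 146.2]
tcp_rot: [3.141, 0.0, -3.006]
ft_force: [0.9, -0.3, -1.0]
opening: 0.349
grip_force: 29.9
```

Call:
{"op": "drive_tool", "data": {
  "targets": [
    {"jaw": 0,"travel": [-0.0007,0,0],"twist": 0},
    {"jaw": 0,"travel": [-0.001,0,0],"twist": 0},
    {"jaw": 0,"travel": [-0.001,0,0],"twist": 0}
  ]
}}

```text
t: 30.58
eef_pos: [561.0, 161.6, 146.3]
tcp_rot: [3.142, -0.0, -3.006]
ft_force: [-0.4, 0.5, -1.3]
opening: 0.352
grip_force: 29.9
```

Snapped. A little further, until it is home.

Call:
{"op": "drive_tool", "data": {
  "targets": [
    {"jaw": 0,"travel": [-0.0007,0,0],"twist": 0},
    {"jaw": 0,"travel": [-0.001,0,0],"twist": 0},
    {"jaw": 0,"travel": [-0.001,0,0],"twist": 0}
  ]
}}

```text
t: 30.83
eef_pos: [561.9, 161.7, 146.3]
tcp_rot: [3.142, -0.0, -3.006]
ft_force: [-0.2, -0.9, -1.1]
opening: 0.351
grip_force: 29.9
```

Call:
{"op": "drive_tool", "data": {
  "targets": [
    {"jaw": 0,"travel": [-0.0005,0,0],"twist": 0},
    {"jaw": 0,"travel": [-0.0007,0,0],"twist": 0},
    {"jaw": 0,"travel": [-0.0007,0,0],"twist": 0}
  ]
}}

```text
t: 31.08
eef_pos: [562.2, 161.7, 146.3]
tcp_rot: [-3.142, -0.001, -3.006]
ft_force: [-3.3, -1.0, 0.2]
opening: 0.358
grip_force: 29.9
```

Call:
{"op": "drive_tool", "data": {
  "targets": [
    {"jaw": 0,"travel": [-0.0005,0,0],"twist": 0},
    {"jaw": 0,"travel": [-0.0005,0,0],"twist": 0},
    {"jaw": 0,"travel": [-0.0005,0,0],"twist": 0}
  ]
}}

```text
t: 31.33
eef_pos: [562.4, 161.7, 146.3]
tcp_rot: [-3.142, -0.002, -3.006]
ft_force: [-5.2, -1.9, 0.9]
opening: 0.356
grip_force: 29.9
```

Call:
{"op": "drive_tool", "data": {
  "targets": [
    {"jaw": 0,"travel": [0.0004,0,0.001],"twist": 0},
    {"jaw": 0,"travel": [0.0004,0,0.0017],"twist": 0},
    {"jaw": 0.5,"travel": [0.0004,0,0.0017],"twist": 0},
    {"jaw": 0.7,"travel": [0.0004,0,0.0017],"twist": 0},
    {"jaw": 0.7,"travel": [0.0004,0,0.0017],"twist": 0},
    {"jaw": 0.7,"travel": [0.0004,0,0.0017],"twist": 0},
    {"jaw": 0.7,"travel": [0.0004,0,0.0017],"twist": 0}
  ]
}}

```text
t: 31.92
eef_pos: [563.0, 161.8, 144.8]
tcp_rot: [3.141, 0.001, -3.006]
ft_force: [-0.8, 0.5, 0.8]
opening: 0.652
grip_force: 0.0
```

Call:
{"op": "drive_tool", "data": {
  "targets": [
    {"jaw": 0.7,"travel": [0,0,0],"twist": 0},
    {"jaw": 0.7,"travel": [0,0,-0.01],"twist": 0},
    {"jaw": 0.7,"travel": [0,0,-0.03],"twist": 0},
    {"jaw": 0.7,"travel": [0,0,-0.06],"twist": 0},
    {"jaw": 0.7,"travel": [0,0,-0.09],"twist": 0},
    {"jaw": 0.7,"travel": [0.04,0,-0.1],"twist": 0},
    {"jaw": 0.7,"travel": [0.08,-0.03,-0.1],"twist": 0},
    {"jaw": 0.7,"travel": [0.12,-0.06,-0.1],"twist": 0}
  ]
}}

```text
t: 32.58
eef_pos: [462.5, 97.9, 245.9]
tcp_rot: [-3.142, 0.002, -3.004]
ft_force: [0.1, -0.3, -0.3]
opening: 0.7
grip_force: 0.0
```

Call:
{"op": "drive_tool", "data": {
  "targets": [
    {"jaw": 0.7,"travel": [0,-0.04,0],"twist": 0},
    {"jaw": 0.7,"travel": [0,-0.08,0],"twist": 0},
    {"jaw": 0.7,"travel": [0,-0.12,0],"twist": 0},
    {"jaw": 0.7,"travel": [0,-0.16,0],"twist": 0},
    {"jaw": 0.7,"travel": [0,-0.2,0],"twist": 0},
    {"jaw": 0.7,"travel": [0,-0.2,0],"twist": 0},
    {"jaw": 0.7,"travel": [0,-0.2,0],"twist": 0}
  ]
}}

```text
t: 33.17
eef_pos: [490.7, -102.1, 245.1]
tcp_rot: [-3.142, 0.0, -3.01]
ft_force: [-0.9, -0.3, -0.4]
opening: 0.698
grip_force: 0.0
```

Run:
```python
from h import *
S=cam("side")["frame"];T=cam("top")["frame"]
p=cv2.resize(S[205:285,195:255,::-1],None,fx=6,fy=6,interpolation=cv2.INTER_CUBIC)
q=cv2.resize(T[110:190,165:235,::-1],None,fx=6,fy=6,interpolation=cv2.INTER_CUBIC)
cv2.imwrite("pics/c5.png",np.hstack([p,q]))
```

```text
(no output)
```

View pics/c5.png

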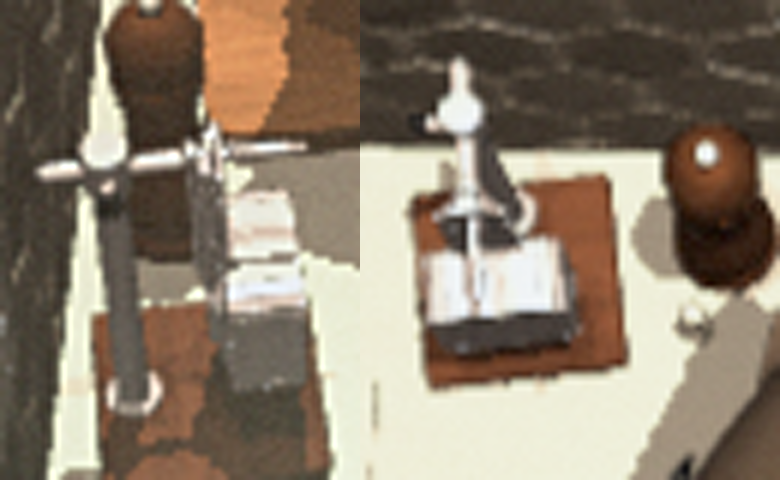

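All three cups hang nested: handles flat together at side crop (207,210), catch up in front at about (228,150), large bowl outermost. The arm is clear.

Call:
{"op": "drive_tool", "data": {
  "targets": [
    {"jaw": 0.7,"travel": [0,0,0],"twist": 0},
    {"jaw": 0.7,"travel": [0,0,0],"twist": 0},
    {"jaw": 0.7,"travel": [0,0,0],"twist": 0},
    {"jaw": 0.7,"travel": [0,0,0],"twist": 0},
    {"jaw": 0.7,"travel": [0,0,0],"twist": 0},
    {"jaw": 0.7,"travel": [0,0,0],"twist": 0},
    {"jaw": 0.7,"travel": [0,0,0],"twist": 0},
    {"jaw": 0.7,"travel": [0,0,0],"twist": 0}
  ]
}}

```text
t: 33.93
eef_pos: [490.7, -100.3, 244.6]
tcp_rot: [3.141, -0.0, -3.006]
ft_force: [-0.4, -0.2, 0.3]
opening: 0.698
grip_force: 0.0
```

```bash
python3 -c "
from cell import job_done
print(job_done())"
```

```text
the job is handed in; nothing more can be done
None
```

All three cups hang nested on the hook (small, medium, large) with the catch up in front, and I handed the job in after about 34 s; the last pictures show this, but the hand-in returned no verdict.

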